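Start the parts feeder: tray on the sloped rest, feed lever to the pointer

ROBOT

A 6-joint arm with a two-finger parallel gripper is mounted at the origin on the work surface. World frame = base frame: x ahead of the robot, y to its left, z up, the work surface at z = 0. Lengths are in m, angles in degrees, forces in N, time in s.
With the tool pointing down it reaches from about 0.4 to 0.825 m from the base axis. Payload 7 kg.
Tool frame: the origin (TCP) lies at the centre of the arm's flange, where the gripper is bolted on; the fingertips stand 178 mm ahead of it and the grasp point (between the pads) lies 159 mm ahead of it; x points along the fingers, y is the direction in which the jaws open and shut, and the axes are right-handed (so a half turn about x gives the same grasp; the last joint's range is limited). The gripper opens to 88 mm and grips with 3 to 60 N. Pads are 19 mm wide; open, the fingers measure 130 mm over their backs; the gripper's body (78 mm by 193 mm) begins 47 mm behind the grasp point.
Start: joints at [-56.087, 20.546, 0.682, 0, -70.136, -16.507], TCP at [0.202, -0.644, 0.405] pointing down, gripper open.
Joint ranges: [-176.03, 176.03], [-82.01, 121.73], [-58.28, 71.71], [-173.87, 95.51], [-174.79, -0.11], [-173.66, 173.66]. Speed limits (degrees/s): [136.94, 136.94, 172.46, 180, 180, 180].

INTERFACE

Orientations are given as [roll, pitch, yaw] about the fixed x, y, z axes, in that order (R = Rz(yaw) Ry(pitch) Rx(roll)).
In Python, from plant import ctrl gives the robot as it stands. The module is installed in compiled form; this text tells all that it offers.
- The arm moves only by the shell command python3 -m inch 'ROWS'. ROWS is JSON, one flat list of numbers, 7 for each row, row after row: the shift along the tool's x, y, z in m, then the turn, a rotation vector about the tool's x, y, z in degrees, then the finger opening in m, from 0 to 0.0876. In form: [dx, dy, dz, rx, ry, rz, hand, dx, dy, dz, rx, ry, rz, hand, ...]. A call has 1 to 20 rows; each row shifts and turns the pose as measured when the row begins, along the tool's axes as they then stand; what a row does not reach is not made up. A row lasts 1/8 s, in which the tool goes at most 62.5 mm and 10.7 degrees, less where a joint would pass 70% of its speed; a pose out of reach is approached as far as the arm can. A call with a gripper value outside its range is refused whole. The fingers move at their own pace and stop on an object; the grip force is fixed at half the most. Time passes only in rows, so rows that do not move let the fingers close. It gives the time, the measured TCP pose, the force and the opening at its end, in the units of the state.
- ctrl.get_obs(): the state, without advancing time (a new reading comes with each control period).
- ctrl.snapshot(name): name is "side" or "top"; returns a dict with "color" (384x512x3 uint8, red, green, blue), "depth" (384x512 float32, m along the optical axis (not along the pixel's ray), 0 where there is no reading), "K" (3x3 intrinsics, pixels), "position" and "attitude" of the camera in the world. Camera axes: x right, y up, looking along -z (the intrinsics and any distortion apply to the point x, -y, -z); pixel columns grow to the right and rows downward; lengths in m; the calibration is good to about 2 mm. A picture is of the moment at which its call begins.
- ctrl.close_job(): hands the job in, once; it reports no verdict.
The state is a dict: "clock": time; "joint_pos": joint angles; "qvel": joint speeds; "tau": joint torques, N m; "tool_pos": TCP position; "orientation": TCP orientation; "force": force on the tool from outside, world axes, zero at the start; "moment": the same for the moment, N m; "opening": finger opening in m.
Only numpy, scipy, OpenCV 4.12 (cv2) and the standard library are available. Lean on these libraries where they do the work, as an engineer would, in place of code of your own. Each camera call takes 0.05 s, during which the arm holds its last target.

TASK

Get the parts feeder ready to run: take the small open grey tray from between the cartons and set it lengthwise on the narrow sloped rest under the feeder's chute, squarely and upright, with its low end against the stop, and let go of it. Only then swing the feed lever on the controller box round until its arm lines up with the job pointer, without swinging it well past the pointer. Do not move the pointer or the small toggle switch, and leave the other things on the bench where they are.

Things in the scene. Friction and masses are not known exactly. Their poses are not given: they have to be found in the camera images.
- tray: Small open-topped grey plastic box, 100 mm long (x), 60 wide (y), 45 high, walls 3 mm, 0.12 kg; same either way round. Origin: centre of its underside, z up through the open top. Starts upright on the bench with a carton 42 mm off each long side, the glue bottle 12 mm or more off its +x end and the pliers off its -x end.
- feeder: Parts feeder, fixed, pose varies. Origin on the bench under the rest's origin; z up, front -x. Along +x: chute 70 mm wide, lip at x = 62 mm, 170 mm high (sides 196); grey housing x = 115 to 275, 150 wide, 137 high; hopper 156 mm across, 305 high, centred x = 200. Base plate 12 mm high, 150 wide, x = -80 to 290.
- rest: Tray rest on the feeder's front: steel plate 104 mm long (x), 40 wide (y), 6 thick, on a thin post, sloping down 0.314 rad to its -x, where a stop lip stands 16 mm above it, inner face at x = -50 mm. Origin: on its upper face, 90 mm above the bench, where the centre of the tray's underside is when home; x up the slope, z square to the plate. The tray does not slide by itself.
- controller: Feed controller, fixed, pose varies, left or right of the feeder: grey box 180 (x) x 220 (y) x 80 mm high, black fan-shaped scale on top. Origin: centre of its underside, z up. Upright pivot of lever and pointer at x = 45, y = 0 mm. On top: a fixed dial 26 mm across, 22 high at x = 60, y = 85; the toggle's base 30 x 34 x 12 at x = 55, y = -85.
- feed_lever (a joint): Lever angle about the upright pivot (rad), -0.95 to 0.95. At 0 it points along the controller's -x; it grows counter-clockwise from above (tip to the controller's -y), opening the feed. Starts between -0.9 and -0.6, stays where it is left; about 3 N at the knob moves it.
- lever_knob (a point): Grip of the feed lever: upright black cylinder 22 mm across on the end of a flat steel arm 12 mm wide, 85 mm from the pivot. The knob runs from 97 to 138 mm above the bench; the arm's upper face is at 97 mm. This point: on the knob's axis, 120 mm above the bench; x along the arm towards the pivot, z up.
- pointer (a joint): Angle at which the job pointer stands (rad), same pivot, zero and direction as feed_lever: the lever is set when both angles are equal. Between -0.2 and 0.8; very stiff, not to be moved.
- pointer_tip (a point): Job pointer: thin flat steel strip from the pivot, under the lever, with a small steel arrow block 14 mm wide on its end, over the outer edge of the scale, top 9 mm above the controller's top (below the lever's arm). This point: on the block, 110 mm from the pivot; x towards the pivot, z up.
- toggle_tip (a point): Top of a small upright toggle switch on the controller's top at x = 55, y = -85 mm (controller frame): a 26 mm wide black cross-bar along y, 10 mm thick, this point 44 mm above the controller's top. To be left as it is.
- glue: Bystander: upright white glue bottle, 46 mm across, 130 mm high, loose. Origin under its centre.
- carton_a: Bystander: closed white carton, 75 (x) x 45 (y) x 55 mm high, loose. Origin under its centre.
- carton_b: Bystander: closed white carton, 75 (x) x 45 (y) x 40 mm high, loose. Origin under its centre.
- pliers: Bystander: pliers lying flat, 150 mm long along their x, 46 mm wide, 12 mm high, loose. Origin under the middle.
- dispenser: Bystander: black tape dispenser, 60 (x) x 140 (y) x 82 mm high, loose, in front of the controller. Origin under its centre.
- jar: Bystander: clear jar with a steel cap, 56 mm across, 75 mm high, loose, in front of the rest. Origin under its centre.
Mind the look-alikes: they are no part of the job. Leave any purple, red or yellow look-alike of the tray alone.

How it is judged (in metres and radians):
On the way, in this order (a step that is already met when the one before it is completed fails the run):
1. the tray sits on the rest against the stop and is let go (x of tray in the frame of rest between -0.005 and 0.007 m and y of tray in the frame of rest between -0.009 and 0.009 m and z of tray in the frame of rest between -0.005 and 0.006 m and angle between the x axis of tray and the x axis of rest, either way round below 0.1 rad and angle between the z axis of tray and the z axis of rest, either way round below 0.06 rad and contact force between the fingers and tray below 0.1 N), for 0.3 s.
2. the feed lever lines up with the pointer (angle between the x axis of lever_knob and the x axis of pointer_tip, either way round below 0.08 rad), for 0.2 s.
At the end, for the whole second after the job is handed in: The tray rests on the sloped rest, released: its underside flat on the plate, its low end within 7 mm of the stop, within 9 mm of the plate's centre line and 0.10 rad of its direction; and the feed lever stands still within 0.08 rad (4.6 degrees) of the job pointer (x of tray in the frame of rest between -0.005 and 0.007 m and y of tray in the frame of rest between -0.009 and 0.009 m and z of tray in the frame of rest between -0.005 and 0.006 m and angle between the x axis of tray and the x axis of rest, either way round below 0.1 rad and angle between the z axis of tray and the z axis of rest, either way round below 0.06 rad and linear speed of tray below 0.01 m/s and angle between the x axis of lever_knob and the x axis of pointer_tip, either way round below 0.08 rad and velocity of joint feed_lever between -0.02 and 0.02 rad/s); the robot touches nothing.
It fails at once if the feed lever is moved (knob more than 15 mm) while the tray is not on the rest (distance of lever_knob from where it was at the start of the episode above 0.015 m and not (distance between tray and rest below 0.02 m)).
It fails at once if the feed lever is swung more than about 12 degrees (0.21 rad) past the pointer (y of lever_knob in the frame of pointer_tip below -0.018 m).
It fails at once if the pointer is moved (more than 6 mm) (distance of pointer_tip from where it was at the start of the episode above 0.006 m).
It fails at once if the toggle is moved (more than 8 mm) (distance of toggle_tip from where it was at the start of the episode above 0.008 m).
It fails at once if a bystander (glue, a carton, pliers, dispenser, jar) is pushed more than 30 mm away (distance of any of glue, carton_a, carton_b, pliers, dispenser, jar from where it was at the start of the episode above 0.03 m).
It also fails if it takes over 61 s, if anything falls off the work surface, if the arm or the gripper's body presses on something with over 40 N, if the wrist force passes 120 N, or if a joint passes its speed limit or range.

## Working session

There is one attempt and no reset: what is moved stays moved. The work goes in short steps, Python scripts to look and compute and a shell command to move; the robot and the scene stay as the last step left them, time stands still between calls to the robot, and variables do not carry over. Pictures are saved under pics/ and viewed, and the job is handed in when it is done.

```bash
mkdir -p pics; ls; python3 - <<'E'
from plant import ctrl
import cv2,numpy as np
print(ctrl.get_obs())
for n in("side","top"):
    s=ctrl.snapshot(n); cv2.imwrite(f"pics/{n}0.png",s["color"][:,:,::-1]); np.savez(f"{n}0.npz",**s)
    print(n,s["K"],s["position"],s["attitude"],[k for k in s])
E
```

```text
pics
{'clock': 0.0, 'joint_pos': array([-5.60853157e+01,  2.05927830e+01,  6.33827428e-01, -1.96796607e-02,
       -7.01337448e+01, -1.65069750e+01]), 'qvel': array([ 0.04376399, -0.10096222, -0.04003358,  0.02280413,  0.13058755,
       -0.03549615]), 'tau': array([-1.22120608e-03, -5.82712984e+01,  2.93060410e+01,  6.99737281e+00,
        6.74759751e-03, -2.09636501e-04]), 'tool_pos': array([ 0.20188673, -0.64391069,  0.403709  ]), 'orientation': array([ 95.22237163,  89.90547113, 112.62337827]), 'force': array([-0.24339054, -0.8367438 , -0.60305738]), 'moment': array([0.03786222, 0.00093333, 0.01155564]), 'opening': 0.08759953096282184}
side [[369.86300305   0.         254.96342135]
 [  0.         369.86300305 189.70684672]
 [  0.           0.           1.        ]] [0.19472407 0.67656994 0.8080816 ] [  47.32622383   -0.56684219 -155.28633881] ['color', 'depth', 'K', 'position', 'attitude']
top [[427.87377022   0.         262.8134854 ]
 [  0.         427.87377022 193.76006311]
 [  0.           0.           1.        ]] [ 0.38802817 -0.0273865   1.2316802 ] [  6.59375864  -0.54938963 -90.71579566] ['color', 'depth', 'K', 'position', 'attitude']
```

View pics/side0.png

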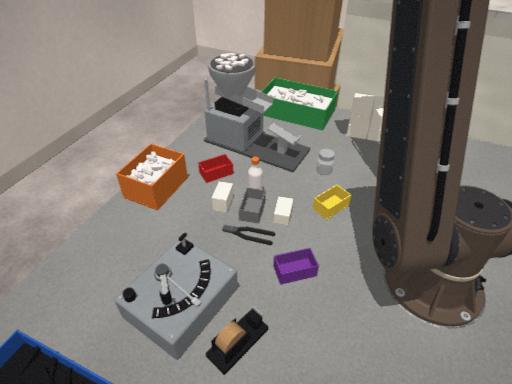

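View pics/top0.png

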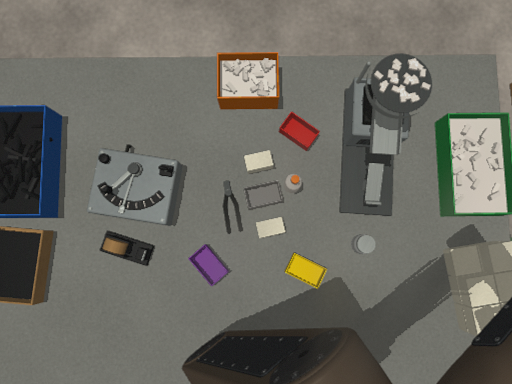

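Candidates in the top view: grey tray (264,194), red look-alike (299,131), yellow (306,270), purple (209,265). I choose the grey one, which sits between white cartons (259,161) and (270,227). I'll check it in a crop.

```bash
cat > h.py <<'E'
import numpy as np,cv2
from scipy.spatial.transform import Rotation as R
def cloud(s):
    K=s["K"];d=s["depth"];v,u=np.mgrid[:d.shape[0],:d.shape[1]]
    p=np.stack([(u-K[0,2])*d/K[0,0],-(v-K[1,2])*d/K[1,1],-d],-1)
    Rm=R.from_euler("xyz",s["attitude"],degrees=True).as_matrix()
    P=p@Rm.T+s["position"]; P[d==0]=np.nan
    return P
def proj(s,X):
    Rm=R.from_euler("xyz",s["attitude"],degrees=True).as_matrix()
    c=(np.asarray(X)-s["position"])@Rm
    return np.stack([s["K"][0,0]*c[...,0]/-c[...,2]+s["K"][0,2],s["K"][1,1]*-c[...,1]/-c[...,2]+s["K"][1,2]],-1)
def load(n):
    return dict(np.load(n))
E
python3 - <<'E'
from h import *
T=load("top0.npz");S=load("side0.npz")
P=cloud(T);Q=cloud(S)
np.set_printoptions(precision=3,suppress=True)
for u,v in [(220,265),(320,200),(400,300),(140,158),(264,194),(259,161),(270,227),(294,183),(374,185),(365,244),(134,170),(125,206),(128,150)]: print("top",u,v,P[v,u])
for u,v in [(165,270),(165,290),(200,303),(182,240),(275,137),(252,205),(256,160)]: print("side",u,v,Q[v,u])
a=T["color"][140:250,200:330,::-1];b=T["color"][135:230,80:190,::-1];c=T["color"][90:230,330:440,::-1]
cv2.imwrite("pics/crop_tray.png",cv2.resize(a,None,fx=5,fy=5,interpolation=2))
cv2.imwrite("pics/crop_ctl.png",cv2.resize(b,None,fx=6,fy=6,interpolation=2))
e=S["color"][110:260,190:320,::-1]
cv2.imwrite("pics/crop_side.png",cv2.resize(e,None,fx=4,fy=4,interpolation=2))
E
```

```text
top 220 265 [0.328 0.083 0.003]
top 320 200 [ 0.51  -0.206  0.005]
top 400 300 [ 0.224 -0.424  0.003]
top 140 158 [0.623 0.293 0.081]
top 264 194 [ 0.529 -0.044  0.006]
top 259 161 [ 0.616 -0.031  0.056]
top 270 227 [ 0.432 -0.059  0.042]
top 294 183 [ 0.545 -0.122  0.116]
top 374 185 [ 0.541 -0.342  0.085]
top 365 244 [ 0.382 -0.313  0.078]
top 134 170 [0.586 0.303 0.103]
top 125 206 [0.492 0.331 0.08 ]
top 128 150 [0.656 0.341 0.033]
side 165 270 [0.582 0.309 0.1  ]
side 165 290 [0.553 0.351 0.097]
side 200 303 [0.475 0.338 0.08 ]
side 182 240 [0.587 0.227 0.114]
side 275 137 [ 0.603 -0.409  0.012]
side 252 205 [ 0.532 -0.054  0.002]
side 256 160 [ 0.547 -0.112  0.132]
```

View pics/crop_tray.png

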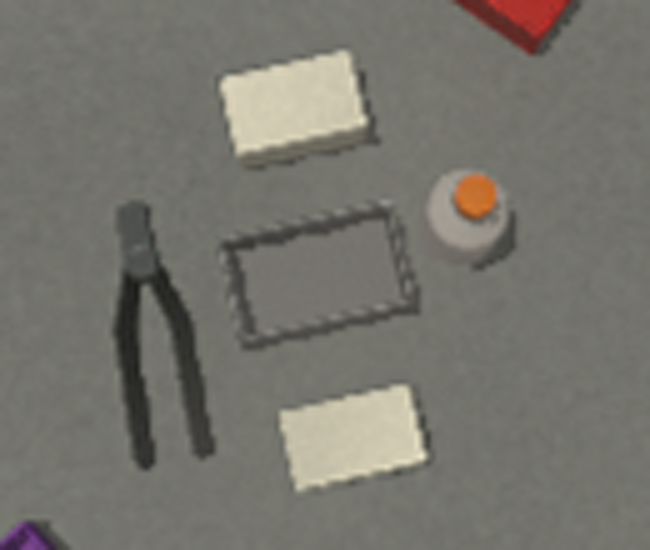

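View pics/crop_ctl.png

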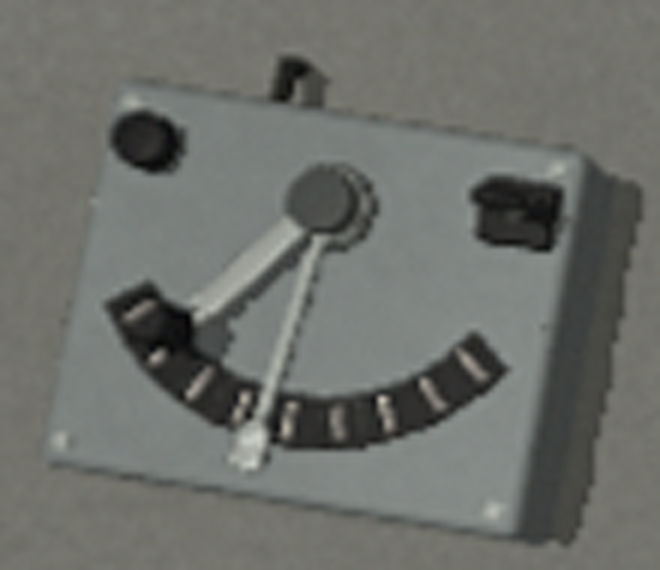

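View pics/crop_side.png

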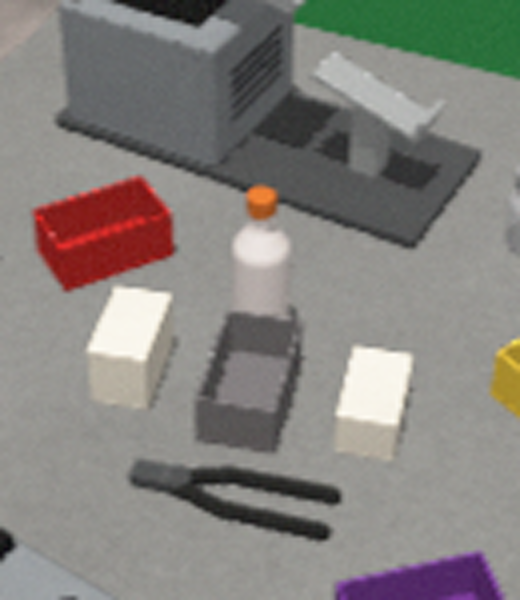

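Crops confirm it: the grey tray at (264,194) between the two cartons, glue on the right and pliers on the left. On the controller, the lever knob is at about (106,190) and the pointer arrow at (121,210). Next I'll measure poses.

```bash
python3 - <<'E'
from h import *
np.set_printoptions(precision=4,suppress=True)
T=load("top0.npz");S=load("side0.npz")
P=cloud(T).reshape(-1,3);Q=cloud(S).reshape(-1,3)
def reg(C,x0,x1,y0,y1,z0,z1):
    return C[(C[:,0]>x0)&(C[:,0]<x1)&(C[:,1]>y0)&(C[:,1]<y1)&(C[:,2]>z0)&(C[:,2]<z1)]
def rect(p):
    (c,sz,a)=cv2.minAreaRect((p[:,:2]*1000).astype(np.float32)); return np.array(c),np.array(sz),a
for n,C in(("top",P),("side",Q)):
    print(n)
    for nm,b in dict(tray=(.46,.58,-.1,.01,.035,.06),trayall=(.46,.58,-.1,.01,.015,.06),ca=(.585,.65,-.09,.03,.045,.07),cb=(.39,.46,-.13,.01,.03,.05),ctl=(.4,.7,.15,.45,.07,.088),knob=(.45,.7,.15,.45,.125,.15),arm=(.45,.7,.15,.45,.09,.1),glue=(.5,.58,-.16,-.09,.02,.15),base=(.4,.9,-.5,-.2,.008,.02)).items():
        p=reg(C,*b)
        if len(p)>4: print(nm,len(p),*rect(p),"z med",np.median(p[:,2]))
    p=reg(C,.47,.61,-.40,-.29,.06,.14)
    print("rest",len(p),*rect(p))
    # robust plane
    q=p
    for _ in range(8):
        A=np.c_[q[:,:2],np.ones(len(q))];k,*_=np.linalg.lstsq(A,q[:,2],rcond=None)
        r=p[:,2]-np.c_[p[:,:2],np.ones(len(p))]@k; q=p[np.abs(r)<.004]
    print("plane",k,len(q),"slope",np.arctan(np.hypot(k[0],k[1])),"upslope yaw",np.degrees(np.arctan2(k[1],k[0])),rect(q))
    hi=reg(C,.4,1,-.6,-.15,.28,.33); print("hopper",len(hi),rect(hi) if len(hi)>4 else 0)
    ho=reg(C,.4,1,-.6,-.15,.13,.142); print("housing",len(ho),rect(ho))
c=T["color"][90:230,330:440,::-1]
cv2.imwrite("pics/crop_rest.png",cv2.resize(c,None,fx=4,fy=4,interpolation=2))
c=S["color"][50:180,190:320,::-1]
cv2.imwrite("pics/crop_rest2.png",cv2.resize(c,None,fx=4,fy=4,interpolation=2))
E
```

```text
top
tray 143 [516.2203 -42.1651] [107.4641 102.2204] 84.35212707519531 z med 0.04456590007404104
trayall 205 [516.2203 -42.1651] [107.4641 102.2204] 84.35212707519531 z med 0.04300470948427093
ca 436 [619.4302 -27.7636] [45.0751 74.9313] 12.681598663330078 z med 0.05537779632241835
cb 433 [432.9921 -58.8871] [44.7034 74.693 ] 12.151388168334961 z med 0.041015094318131995
ctl 4763 [515.8044 319.9331] [220.389  245.8811] 80.18992614746094 z med 0.08034560771122368
knob 69 [562.9899 295.8125] [ 20.7961 178.7968] 20.981822967529297 z med 0.13016981483798018
arm 250 [582.1552 291.876 ] [167.2746 170.2142] 22.365320205688477 z med 0.09513346470932849
glue 271 [ 545.3383 -109.7004] [45.1136 75.306 ] 34.741172790527344 z med 0.08854429799288166
base 2688 [ 602.1271 -368.5847] [281.981  424.3064] 74.91690826416016 z med 0.01274238753286705
rest 625 [ 544.9068 -338.8694] [ 42.0308 109.2495] 85.80628204345703
plane [ 0.3263 -0.0154 -0.0937] 523 slope 0.3157570761804947 upslope yaw -2.7104571842756076 (array([ 547.749 , -338.9827]), array([ 41.7187, 101.3038]), 85.25054168701172)
hopper 2990 (ar
[... 733 characters left out ...]
296 [592.5977 316.767 ] [160.2659 178.0236] 37.183006286621094 z med 0.0958509531986691
glue 377 [ 542.0416 -111.8633] [37.0851 71.1385] 81.21607971191406 z med 0.07718684610012072
base 1368 [ 618.1095 -341.2021] [153.9667 441.1172] 85.70659637451172 z med 0.011762356732145263
rest 309 [ 545.6003 -336.6403] [ 45.1138 106.3676] 85.27719116210938
plane [ 0.3167 -0.0471 -0.1002] 242 slope 0.3098382222345637 upslope yaw -8.458146453112153 (array([ 547.2535, -336.3702]), array([ 43.7092, 103.2602]), 86.00253295898438)
hopper 846 (array([ 745.2365, -342.5443]), array([146.3632, 144.0732]), 43.9378547668457)
housing 407 (array([ 744.4757, -322.1898]), array([ 97.4047, 160.6212]), 85.74794006347656)
```

View pics/crop_rest.png

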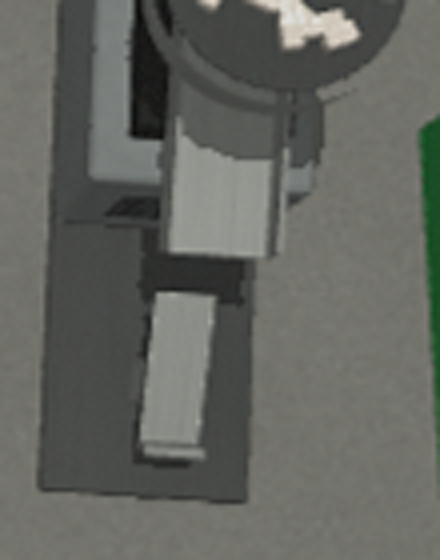

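View pics/crop_rest2.png

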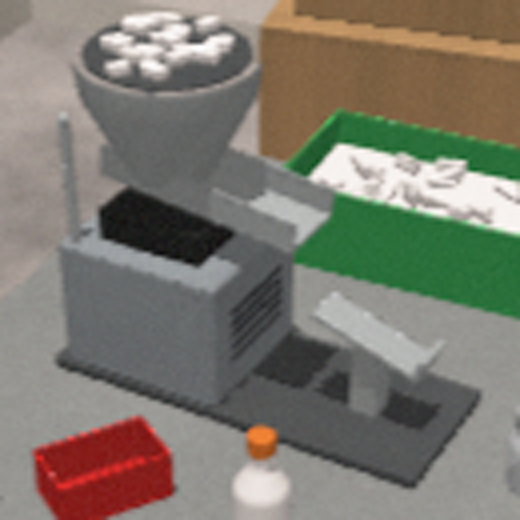

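```bash
python3 - <<'E'
from h import *
from scipy.optimize import minimize
np.set_printoptions(precision=4,suppress=True)
T=load("top0.npz");S=load("side0.npz")
for n,s in(("top",T),("side",S)):
    C=cloud(s).reshape(-1,3)
    def reg(x0,x1,y0,y1,z0,z1):
        return C[(C[:,0]>x0)&(C[:,0]<x1)&(C[:,1]>y0)&(C[:,1]<y1)&(C[:,2]>z0)&(C[:,2]<z1)]
    def rect(p):
        (c,sz,a)=cv2.minAreaRect((p[:,:2]*1000).astype(np.float32)); return np.array(c),np.array(sz),a
    p=reg(.46,.58,-.11,.03,.03,.05); p=p[np.hypot(p[:,0]-.544,p[:,1]+.112)>.028]
    # wall-centreline fit
    def cost(t):
        a=t[2];R2=np.array([[np.cos(a),np.sin(a)],[-np.sin(a),np.cos(a)]])
        q=np.abs((p[:,:2]-t[:2])@R2.T)-[.0485,.0285]
        d=np.where((q>0).any(1),np.linalg.norm(np.maximum(q,0),axis=1),-q.max(1))
        return np.minimum(np.abs(d),.006).sum()
    best=min((minimize(cost,[.523,-.045,np.radians(a)],method="Nelder-Mead",options=dict(xatol=1e-5,fatol=1e-7)) for a in(-85,-80,-75,-70)),key=lambda r:r.fun)
    print(n,"tray",best.x[:2],np.degrees(best.x[2]),best.fun/len(p),len(p),"rect",rect(p))
    p=reg(.42,.71,.17,.46,.074,.086); q=p[:,:2]
    # keep the controller only (drop dispenser: front)
    img=np.zeros((400,400),np.uint8)
    ij=((q-[.36,.12])*1000).astype(int); img[ij[:,0],ij[:,1]]=255
    img=cv2.morphologyEx(img,cv2.MORPH_CLOSE,np.ones((9,9)))
    k,l,st,ce=cv2.connectedComponentsWithStats(img); b=1+st[1:,4].argmax()
    sel=l[ij[:,0],ij[:,1]]==b; print("ctl",rect(p[sel]))
    for nm,zz in(("knob",(.126,.15)),("armtop",(.093,.1))):
        p=reg(.49,.7,.2,.45,*zz); print(nm,len(p)); 
        if nm=="knob": print(p[::4])
E
```

```text
top tray [ 0.5246 -0.0393] -77.77658391206596 0.00088772346394763 160 rect (array([503.8375, -43.9236]), array([104.588 ,  99.8922]), 11.65223503112793)
ctl (array([548.4033, 314.3876]), array([220.3802, 179.9577]), 80.09252166748047)
knob 63
[[0.5916 0.2332 0.1276]
 [0.5912 0.2198 0.1292]
 [0.5891 0.2282 0.1265]
 [0.5889 0.2176 0.1271]
 [0.5862 0.2304 0.1281]
 [0.5856 0.2193 0.1309]
 [0.5861 0.2097 0.1274]
 [0.5448 0.3724 0.1344]
 [0.5422 0.3773 0.1347]
 [0.5393 0.3641 0.1354]
 [0.5363 0.3604 0.1384]
 [0.5342 0.3618 0.1344]
 [0.5316 0.3617 0.1346]
 [0.5291 0.3644 0.1339]
 [0.5259 0.37   0.1395]
 [0.5269 0.3629 0.1306]]
armtop 172
side tray [ 0.525 -0.037] -77.90786788201522 0.0010887772567253044 241 rect (array([508.4228, -57.1054]), array([106.1452, 134.0483]), 13.609914779663086)
ctl (array([548.2469, 317.9181]), array([219.24  , 181.8267]), 80.29151916503906)
knob 83
[[0.5887 0.2173 0.1287]
 [0.5867 0.2203 0.1292]
 [0.5878 0.2233 0.1281]
 [0.5864 0.2255 0.1275]
 [0.5891 0.23   0.1273]
 [0.5892 0.234  0.128 ]
 [0.5878 0.2363 0.1275]
 [0.5294 0.3642 0.136 ]
 [0.5272 0.3676 0.1351]
 [0.5256 0.3698 0.1355]
 [0.529  0.3752 0.1373]
 [0.5242 0.3693 0.1319]
 [0.5327 0.3801 0.1383]
 [0.5263 0.3758 0.1363]
 [0.5368 0.3822 0.1347]
 [0.5295 0.3786 0.1345]
 [0.5237 0.3737 0.1313]
 [0.5326 0.3817 0.1332]
 [0.528  0.3756 0.1273]
 [0.5329 0.3822 0.1298]
 [0.5262 0.378  0.1282]]
armtop 191
```

```bash
cat >> h.py <<'E'
def frame(xd,yd):
    x=np.array(xd,float);x/=np.linalg.norm(x);y=np.array(yd,float);y-=x*(x@y);y/=np.linalg.norm(y)
    return np.stack([x,y,np.cross(x,y)],1)
def plan(grasp,Rt,obs=None):
    """print shift and turn in the tool frame to bring grasp point there, from measured pose"""
    if obs is None:
        from plant import ctrl; obs=ctrl.get_obs()
    R0=R.from_euler("xyz",obs["orientation"],degrees=True).as_matrix();p0=obs["tool_pos"]
    out=[]
    for sgn in (1,-1):
        Rr=Rt@np.diag([1,sgn,sgn]); tcp=np.asarray(grasp)-.159*Rr[:,0]
        d=R0.T@(tcp-p0); rv=R.from_matrix(R0.T@Rr).as_rotvec(degrees=True)
        dT=Rr.T@(tcp-p0)
        print("sgn",sgn,"shift(cur axes)",d.round(4),"shift(target axes)",dT.round(4),"turn",rv.round(2),"tcp",tcp.round(4))
def down(yaw): 
    a=np.radians(yaw);return frame([0,0,-1],[np.cos(a),np.sin(a),0])
def restframe(o=(.5468,-.339,.09),yaw=-4.1,sl=.314):
    return np.array(o),(R.from_euler("z",yaw,degrees=True)*R.from_euler("y",-sl)).as_matrix()
E
python3 - <<'E'
from h import *
from plant import ctrl
o=ctrl.get_obs();print(R.from_euler("xyz",o["orientation"],degrees=True).as_matrix().round(3))
plan([.5248,-.038,.26],down(12.2))
E
```

```text
[[-0.001 -0.299  0.954]
 [ 0.001  0.954  0.299]
 [-1.     0.002 -0.   ]]
sgn 1 shift(cur axes) [-0.0146  0.4817  0.4894] shift(target axes) [-0.0152  0.4437 -0.524 ] turn [ 9.52e+01 -8.00e-02 -6.00e-02] tcp [ 0.5248 -0.038   0.419 ]
sgn -1 shift(cur axes) [-0.0146  0.4817  0.4894] shift(target axes) [-0.0152 -0.4437  0.524 ] turn [-8.48e+01  6.00e-02 -8.00e-02] tcp [ 0.5248 -0.038   0.419 ]
```

```bash
python3 -m inch '[-0.001,0.040,0.041,0,0,0,0.0876, -0.001,0.040,0.041,0,0,0,0.0876, -0.001,0.040,0.041,0,0,0,0.0876, -0.001,0.040,0.041,0,0,0,0.0876, -0.001,0.040,0.041,0,0,0,0.0876, -0.001,0.040,0.041,0,0,0,0.0876, -0.001,0.040,0.041,0,0,0,0.0876, -0.001,0.040,0.041,0,0,0,0.0876, -0.001,0.040,0.041,0,0,0,0.0876, -0.001,0.040,0.041,0,0,0,0.0876, -0.001,0.040,0.041,0,0,0,0.0876, -0.001,0.040,0.041,0,0,0,0.0876]' && python3 -m inch '[0,0,0,-10.6,0,0,0.076, 0,0,0,-10.6,0,0,0.076, 0,0,0,-10.6,0,0,0.076, 0,0,0,-10.6,0,0,0.076, 0,0,0,-10.6,0,0,0.076, 0,0,0,-10.6,0,0,0.076, 0,0,0,-10.6,0,0,0.076, 0,0,0,-10.6,0,0,0.076]'; python3 - <<'E'
from h import *
from plant import ctrl
plan([.5248,-.038,.26],down(12.2))
print(ctrl.get_obs()["joint_pos"])
s=ctrl.snapshot("side");cv2.imwrite("pics/side1.png",s["color"][:,:,::-1])
E
```

```text
clock: 1.6
tool_pos: [0.5349, -0.023, 0.4137]
orientation: [104.3, 89.6, 121.3]
force: [0.6, -0.5, 1.3]
opening: 0.0878
clock: 2.6
tool_pos: [0.5357, -0.0181, 0.41]
orientation: [49.7, 89.3, 152.9]
force: [-0.3, 0.3, 0.3]
opening: 0.0759
sgn 1 shift(cur axes) [-0.009   0.0153 -0.0168] shift(target axes) [-0.009  -0.0149  0.0172] turn [-178.99    0.82    0.69] tcp [ 0.5248 -0.038   0.419 ]
sgn -1 shift(cur axes) [-0.009   0.0153 -0.0168] shift(target axes) [-0.009   0.0149 -0.0172] turn [ 1.01  0.44 -0.53] tcp [ 0.5248 -0.038   0.419 ]
[ 18.83564951   7.44824302 -15.90927021  -0.53483566 -67.12015756
  -5.42040192]
```

View pics/side1.png

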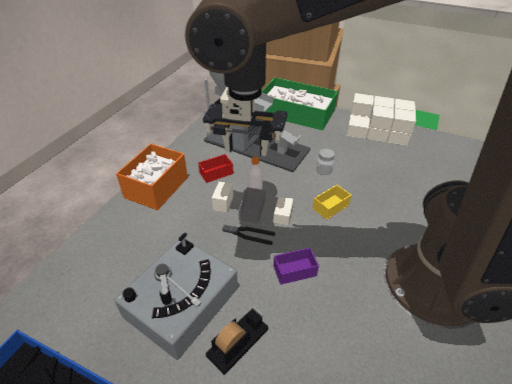

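The picture shows the open gripper hanging above the tray at (255,130), jaws across the short side, and nothing has been disturbed.

```bash
python3 -m inch '[0,0.0077,-0.0084,0.5,0.22,-0.26,0.076, 0,0.0077,-0.0084,0.5,0.22,-0.26,0.076, 0.033,0,0,0,0,0,0.076, 0.033,0,0,0,0,0,0.076, 0.033,0,0,0,0,0,0.076, 0,0,0,0,0,0,0.076]'; python3 - <<'E'
from h import *
plan([.5248,-.038,.030],down(12.2))
E
```

```text
clock: 3.4
tool_pos: [0.522, -0.0421, 0.3095]
orientation: [-110.5, 89.8, -9.0]
force: [-0.3, 0.1, -0.3]
opening: 0.0756
sgn 1 shift(cur axes) [ 0.1205 -0.0032  0.0036] shift(target axes) [ 0.1205  0.0036 -0.0034] turn [1.793e+02 2.500e-01 9.000e-02] tcp [ 0.5248 -0.038   0.189 ]
sgn -1 shift(cur axes) [ 0.1205 -0.0032  0.0036] shift(target axes) [ 0.1205 -0.0036  0.0034] turn [-0.7  -0.06  0.16] tcp [ 0.5248 -0.038   0.189 ]
```

```bash
python3 -m inch '[0.02,-0.0017,0.0018,-0.35,0,0.08,0.076, 0.02,-0.0017,0.0018,-0.35,0,0.08,0.076, 0,0,0,0,0,0,0.076]'; python3 - <<'E'
from h import *
plan([.5248,-.038,.030],down(12.2))
E
```

```text
clock: 3.78
tool_pos: [0.5261, -0.0388, 0.2734]
orientation: [-112.7, 89.7, -10.8]
force: [0.5, -0.5, 0.7]
opening: 0.076
sgn 1 shift(cur axes) [0.0844 0.0016 0.0013] shift(target axes) [ 0.0844 -0.0011 -0.0011] turn [179.74   0.49   0.21] tcp [ 0.5248 -0.038   0.189 ]
sgn -1 shift(cur axes) [0.0844 0.0016 0.0013] shift(target axes) [0.0844 0.0011 0.0011] turn [-0.26 -0.13  0.32] tcp [ 0.5248 -0.038   0.189 ]
```

```bash
python3 -m inch '[0.02,0.0005,0.0004,0,0,0.1,0.076, 0.02,0.0005,0.0004,0,0,0.1,0.076, 0.02,0,0,0,0,0,0.076, 0.02,0,0,0,0,0,0.076, 0.006,0,0,0,0,0,0.076, 0,0,0,0,0,0,0.076]'; python3 - <<'E'
from h import *
plan([.5248,-.038,.030],down(12.2))
from plant import ctrl
for n in("side","top"):
    s=ctrl.snapshot(n);
    u,v=proj(s,[.525,-.038,.05]).astype(int); c=s["color"][max(v-60,0):v+60,max(u-80,0):u+80,::-1]
    cv2.imwrite(f"pics/{n}2.png",cv2.resize(c,None,fx=4,fy=4,interpolation=2))
E
```

```text
clock: 4.53
tool_pos: [0.5306, -0.0385, 0.1969]
orientation: [-101.4, 88.9, 0.3]
force: [-0.8, 0.3, -0.3]
opening: 0.0762
sgn 1 shift(cur axes) [0.0078 0.0058 0.0017] shift(target axes) [ 0.0079 -0.0056 -0.0017] turn [179.52   1.61   0.33] tcp [ 0.5248 -0.038   0.189 ]
sgn -1 shift(cur axes) [0.0078 0.0058 0.0017] shift(target axes) [0.0079 0.0056 0.0017] turn [-0.48 -0.21  1.03] tcp [ 0.5248 -0.038   0.189 ]
```

View pics/side2.png

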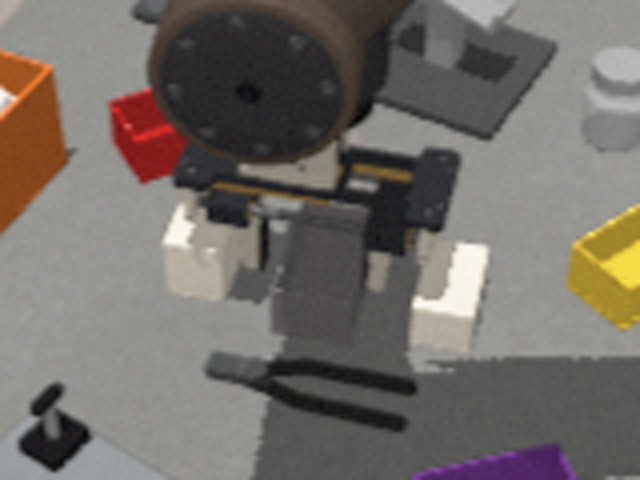

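The side crop shows both fingers straddling the tray at (310,260), clear of both cartons. I'll correct the small drift.

```bash
python3 -m inch '[0,0.0028,0.0008,-0.2,-0.1,0.5,0.076, 0,0.0028,0.0008,-0.2,-0.1,0.5,0.076, 0,0,0,0,0,0,0.076]'; python3 - <<'E'
from h import *
plan([.5248,-.038,.030],down(12.2))
E
```

```text
clock: 5.0
tool_pos: [0.5248, -0.0379, 0.1987]
orientation: [-83.3, 89.9, 18.8]
force: [-0.4, 0.4, -0.1]
opening: 0.0761
sgn 1 shift(cur axes) [ 0.0097  0.0001 -0.0001] shift(target axes) [ 0.0097 -0.0001  0.0001] turn [ 1.7996e+02  2.2000e-01 -3.0000e-02] tcp [ 0.5248 -0.038   0.189 ]
sgn -1 shift(cur axes) [ 0.0097  0.0001 -0.0001] shift(target axes) [ 0.0097  0.0001 -0.0001] turn [-0.04  0.02  0.14] tcp [ 0.5248 -0.038   0.189 ]
```

```bash
python3 -m inch '[0.005,0,0,0,0,0,0.076, 0.005,0,0,0,0,0,0.076, 0,0,0,0,0,0,0.076, 0,0,0,0,0,0,0.06, 0,0,0,0,0,0,0.05, 0,0,0,0,0,0,0.04, 0,0,0,0,0,0,0.04, 0,0,0,0,0,0,0.04]'; python3 - <<'E'
from h import *
plan([.5248,-.038,.030],down(12.2))
E
```

```text
clock: 6.0
tool_pos: [0.5248, -0.0378, 0.1876]
orientation: [-82.4, 89.9, 19.7]
force: [-0.4, -0.4, -1.0]
opening: 0.0595
sgn 1 shift(cur axes) [-0.0014  0.     -0.0002] shift(target axes) [-0.0014 -0.      0.0002] turn [ 1.7996e+02  1.6000e-01 -2.0000e-02] tcp [ 0.5248 -0.038   0.189 ]
sgn -1 shift(cur axes) [-0.0014  0.     -0.0002] shift(target axes) [-0.0014  0.     -0.0002] turn [-0.04  0.01  0.1 ] tcp [ 0.5248 -0.038   0.189 ]
```

```bash
python3 -m inch '[-0.01,0,0,0,0,0,0.04, -0.02,0,0,0,0,0,0.04, -0.025,0,0,0,0,0,0.04, -0.03,0,0,0,0,0,0.04, -0.03,0,0,0,0,0,0.04, -0.03,0,0,0,0,0,0.04, -0.03,0,0,0,0,0,0.04, -0.03,0,0,0,0,0,0.04, -0.03,0,0,0,0,0,0.04, 0,0,0,0,0,0,0.04]'; python3 - <<'E'
from h import *
from plant import ctrl
for n in("side","top"):
    s=ctrl.snapshot(n);cv2.imwrite(f"pics/{n}3.png",s["color"][:,:,::-1])
o,Rr=restframe()
# hover: tray home raised .08 along vertical & .04 back
g=o+Rr@np.array([0,0,.0286]); print(g,Rr)
plan([g[0],g[1],.26],down(85.9))
plan(g+[0,0,.1],frame(-Rr[:,2],Rr[:,1]))
E
```

```text
clock: 7.25
tool_pos: [0.5222, -0.0387, 0.437]
orientation: [-87.9, 89.7, 14.2]
force: [0.2, 0.4, -1.4]
opening: 0.0599
[ 0.53798905 -0.33836842  0.11720162] [[ 9.48671634e-01  7.14974443e-02 -3.08075066e-01]
 [-6.80016283e-02  9.97440783e-01  2.20830953e-02]
 [ 3.08865520e-01  1.73472348e-18  9.51105720e-01]]
sgn 1 shift(cur axes) [ 0.0148  0.047  -0.2964] shift(target axes) [ 0.0151 -0.2977  0.0378] turn [ 1.0624e+02  8.0000e-02 -1.0000e-02] tcp [ 0.538  -0.3384  0.419 ]
sgn -1 shift(cur axes) [ 0.0148  0.047  -0.2964] shift(target axes) [ 0.0151  0.2977 -0.0378] turn [-7.376e+01  1.000e-02  7.000e-02] tcp [ 0.538  -0.3384  0.419 ]
sgn 1 shift(cur axes) [ 0.0654  0.0942 -0.2827] shift(target axes) [ 0.059  -0.2977 -0.0311] turn [105.25 -12.42 -16.67] tcp [ 0.489  -0.3349  0.3684]
sgn -1 shift(cur axes) [ 0.0654  0.0942 -0.2827] shift(target axes) [0.059  0.2977 0.0311] turn [-73.13  15.43 -11.5 ] tcp [ 0.489  -0.3349  0.3684]
```

View pics/side3.png

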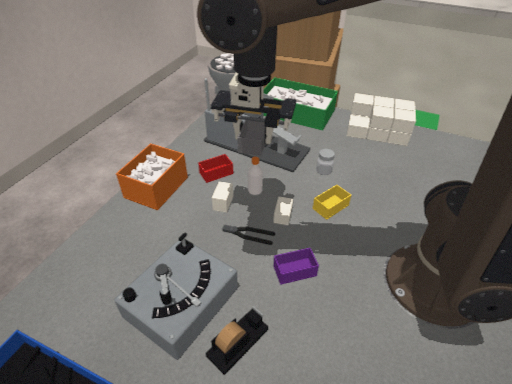

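The tray is held level at (253,130), with its space on the bench empty and its neighbours unmoved. Now I'll turn and carry it.

```bash
python3 -m inch '[0,0,0,10.6,0,0,0.04, 0,0,0,10.6,0,0,0.04, 0,0,0,10.6,0,0,0.04, 0,0,0,10.6,0,0,0.04, 0,0,0,10.6,0,0,0.04, 0,0,0,10.6,0,0,0.04, 0,0,0,10.6,0,0,0.04, 0,0,0,10.6,0,0,0.04, 0,0,0,10.6,0,0,0.04, 0,0,0,10.6,0,0,0.04]'; python3 - <<'E'
from h import *
o,Rr=restframe()
g=o+Rr@np.array([0,0,.0286])
plan(g+[-.04,0,.13],frame(-Rr[:,2],Rr[:,1]))
E
```

```text
clock: 8.6
tool_pos: [0.5172, -0.0392, 0.4213]
orientation: [-169.5, 88.7, -175.0]
force: [0.1, 0.5, -1.4]
opening: 0.0594
sgn 1 shift(cur axes) [ 0.025  -0.3008 -0.039 ] shift(target axes) [ 0.0073 -0.2998 -0.0517] turn [ -1.36 -19.27   0.44] tcp [ 0.449  -0.3349  0.3984]
sgn -1 shift(cur axes) [ 0.025  -0.3008 -0.039 ] shift(target axes) [0.0073 0.2998 0.0517] turn [176.13   0.68  29.9 ] tcp [ 0.449  -0.3349  0.3984]
```

```bash
python3 -m inch '[0,-0.0376,-0.005,0,0,0,0.04, 0,-0.0376,-0.005,0,0,0,0.04, 0,-0.0376,-0.005,0,0,0,0.04, 0,-0.0376,-0.005,0,0,0,0.04, 0,-0.0376,-0.005,0,0,0,0.04, 0,-0.0376,-0.005,0,0,0,0.04, 0,-0.0376,-0.005,0,0,0,0.04, 0,-0.0376,-0.005,0,0,0,0.04, 0,0,0,-0.4,-5,0,0.04, 0,0,0,-0.4,-5,0,0.04, 0,0,0,-0.4,-5,0,0.04, 0,0,0,0,-4,0,0.04, 0,0,0,0,0,0,0.04]'; python3 - <<'E'
from h import *
from plant import ctrl
o,Rr=restframe()
g=o+Rr@np.array([0,0,.0286])
plan(g+[-.04,0,.10],frame(-Rr[:,2],Rr[:,1]))
print(ctrl.get_obs()["joint_pos"])
for n in("side","top"):
    s=ctrl.snapshot(n);cv2.imwrite(f"pics/{n}4.png",s["color"][:,:,::-1])
E
```

```text
clock: 10.22
tool_pos: [0.4403, -0.3426, 0.4055]
orientation: [0.0, 73.6, -4.5]
force: [0.1, -0.2, -0.2]
opening: 0.0597
sgn 1 shift(cur axes) [ 0.0379  0.0084 -0.0028] shift(target axes) [ 0.0378  0.0084 -0.0038] turn [-0.46 -1.56  0.13] tcp [ 0.449  -0.3349  0.3684]
sgn -1 shift(cur axes) [ 0.0379  0.0084 -0.0028] shift(target axes) [ 0.0378 -0.0084  0.0038] turn [179.53   0.2    2.45] tcp [ 0.449  -0.3349  0.3684]
[-19.45494674   5.36476332 -18.00860148  -5.386399   -50.84676654
 -72.29857873]
```

View pics/side4.png

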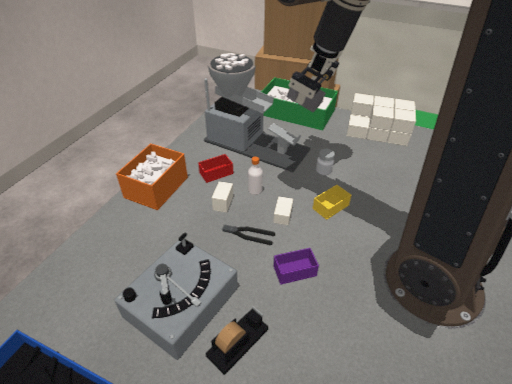

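View pics/top4.png

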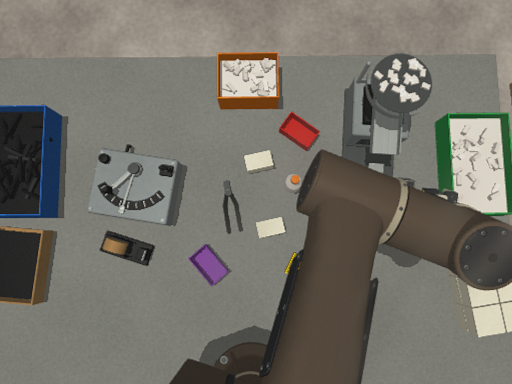

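The side view shows the tray held at about (310,92), tilted to the slope and up-left of the jar. The rest at (283,138) is clear.

```bash
python3 -m inch '[0,0.0042,0.013,-0.2,-0.8,0,0.04, 0,0.0042,0.013,-0.2,-0.8,0,0.04, 0.01,0,0.012,0,0,0,0.04, 0.01,0,0,0,0,0,0.04, 0.015,0,0,0,0,0,0.04, 0,0,0,0,0,0,0.04]'; python3 - <<'E'
from h import *
o,Rr=restframe()
plan(o+Rr@np.array([.004,0,.0286+.03]),frame(-Rr[:,2],Rr[:,1]))
E
```

```text
clock: 11.08
tool_pos: [0.493, -0.337, 0.3798]
orientation: [-0.2, 72.2, -4.3]
force: [-0.6, 0.4, -1.1]
opening: 0.0597
sgn 1 shift(cur axes) [ 0.0748  0.002  -0.0341] shift(target axes) [ 0.0747  0.0019 -0.0344] turn [ 0.05 -0.24  0.06] tcp [ 0.4836 -0.3345  0.2982]
sgn -1 shift(cur axes) [ 0.0748  0.002  -0.0341] shift(target axes) [ 0.0747 -0.0019  0.0344] turn [-1.7995e+02 -9.0000e-02 -3.7000e-01] tcp [ 0.4836 -0.3345  0.2982]
```

```bash
python3 -m inch '[0,0,-0.017,0,-0.1,0,0.04, 0,0.001,-0.017,0,-0.1,0,0.04, 0.01,0.001,0,0,0,0,0.04, 0.012,0,0,0,0,0,0.04, 0.012,0,0,0,0,0,0.04, 0.012,0,0,0,0,0,0.04, 0.01,0,0,0,0,0,0.04, 0,0,0,0,0,0,0.04]'; python3 - <<'E'
from h import *
from plant import ctrl
o,Rr=restframe()
plan(o+Rr@np.array([.004,0,.0286+.03]),frame(-Rr[:,2],Rr[:,1]))
s=ctrl.snapshot("side")
u,v=proj(s,o).astype(int); c=s["color"][v-60:v+50,u-70:u+70,::-1]
cv2.imwrite("pics/side5.png",cv2.resize(c,None,fx=5,fy=5,interpolation=2)); np.savez("side5.npz",**s)
E
```

```text
clock: 12.08
tool_pos: [0.476, -0.334, 0.3116]
orientation: [-0.2, 72.1, -4.3]
force: [-0.2, 0.6, -0.1]
opening: 0.0598
sgn 1 shift(cur axes) [0.015  0.0001 0.0031] shift(target axes) [0.015  0.0001 0.003 ] turn [ 0.01 -0.06  0.07] tcp [ 0.4836 -0.3345  0.2982]
sgn -1 shift(cur axes) [0.015  0.0001 0.0031] shift(target axes) [ 0.015  -0.0001 -0.003 ] turn [-1.7999e+02 -1.2000e-01 -1.0000e-01] tcp [ 0.4836 -0.3345  0.2982]
```

View pics/side5.png

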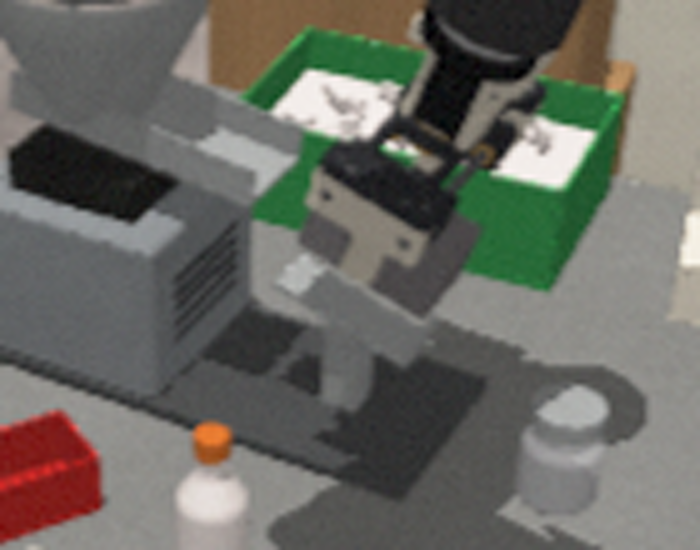

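The tray is just above the rest plate, parallel to it, about 45 mm off. I'll overlay the predicted outlines to verify alignment.

```bash
cat >> h.py <<'E'
def overlay(s,o,items,fn,half=(70,60),f=5):
    u,v=proj(s,o).astype(int); u0,v0=u-half[0],v-half[1]
    c=s["color"][v0:v+half[1],u0:u+half[0],::-1]; c=np.ascontiguousarray(cv2.resize(c,None,fx=f,fy=f,interpolation=2))
    for (p,Rm,lo,hi,col) in items:
        cs=np.array([[x,y,z] for x in(lo[0],hi[0]) for y in(lo[1],hi[1]) for z in(lo[2],hi[2])])
        px=((proj(s,cs@Rm.T+p)-[u0,v0]+.5)*f).astype(int)
        for i in range(8):
            for b in(1,2,4):
                if not i&b: cv2.line(c,tuple(map(int,px[i])),tuple(map(int,px[i|b])),col,1)
    cv2.imwrite(fn,c)
def trayhand(obs,hg=.0286):
    R0=R.from_euler("xyz",obs["orientation"],degrees=True).as_matrix()
    Rt=np.stack([R0[:,2],R0[:,1],-R0[:,0]],1)
    return obs["tool_pos"]+(.159+hg)*R0[:,0],Rt
TR=([-.05,-.03,0],[.05,.03,.045]); PL=([-.05,-.02,-.006],[.054,.02,0])
E
python3 - <<'E'
from h import *
from plant import ctrl
o,Rr=restframe(); s=load("side5.npz"); p,Rt=trayhand(ctrl.get_obs())
print(Rr.T@(p-o))
overlay(s,o,[(o,Rr,*PL,(0,255,255)),(p,Rt,*TR,(0,0,255))],"pics/ov5.png")
E
```

```text
[ 0.00105302 -0.00046908  0.04550694]
```

View pics/ov5.png

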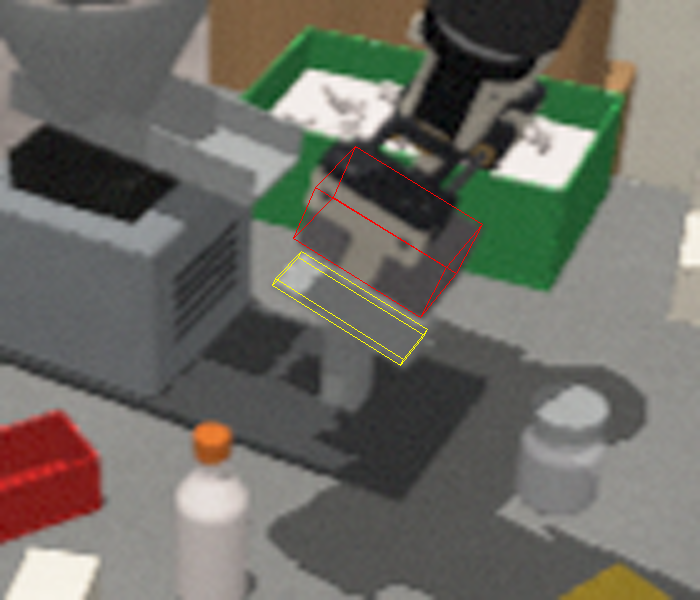

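The red tray outline matches the image within about a pixel, and the plate outline too. Lowering now.

```bash
python3 -m inch '[0,0.001,0.003,0,0,0,0.04, 0.009,0,0,0,0,0,0.04, 0.009,0,0,0,0,0,0.04, 0.009,0,0,0,0,0,0.04, 0.006,0,0,0,0,0,0.04, 0,0,0,0,0,0,0.04]'; cat > st.py <<'E'
from h import *
from plant import ctrl
np.set_printoptions(precision=4,suppress=True)
o,Rr=restframe((.5468,-.338,.09)); ob=ctrl.get_obs(); p,Rt=trayhand(ob)
print("tray in rest",Rr.T@(p-o),"rot err",R.from_matrix(Rr.T@Rt).as_rotvec(degrees=True),"F in rest",Rr.T@ob["force"])
E
python3 st.py
```

```text
clock: 12.88
tool_pos: [0.4903, -0.3341, 0.2801]
orientation: [-0.4, 72.0, -4.4]
force: [-0.5, -0.4, -0.5]
opening: 0.0598
tray in rest [ 0.005  -0.0005  0.0107] rot err [-0.1062 -0.0389  0.0347] F in rest [-0.5983 -0.4826 -0.376 ]
```

```bash
python3 -m inch '[0.004,0,0,0,0,0,0.04, 0.003,0,0,0,0,0,0.04, 0.0015,0,0,0,0,0,0.04, 0,0,0,0,0,0,0.04]'; python3 st.py
```

```text
clock: 13.38
tool_pos: [0.4932, -0.3345, 0.2719]
orientation: [-0.4, 71.9, -4.5]
force: [-0.0, -0.3, -1.6]
opening: 0.0599
tray in rest [ 0.0053 -0.0007  0.002 ] rot err [-0.1236 -0.0801  0.0396] F in rest [-0.5066 -0.2812 -1.478 ]
```

```bash
python3 -m inch '[0.0015,0,0,0,0,0,0.04, 0,0,0,0,0,0,0.04]'; python3 st.py;python3 -m inch '[0.0015,0,0,0,0,0,0.04, 0,0,0,0,0,0,0.04]'; python3 st.py
```

```text
clock: 13.62
tool_pos: [0.4937, -0.3345, 0.2706]
orientation: [-0.4, 71.9, -4.5]
force: [-0.1, 0.4, -1.2]
opening: 0.06
tray in rest [ 0.0055 -0.0008  0.0006] rot err [-0.1284 -0.0991  0.0411] F in rest [-0.4739  0.3977 -1.1023]
clock: 13.88
tool_pos: [0.4942, -0.3346, 0.2696]
orientation: [-0.5, 71.9, -4.5]
force: [-0.5, 0.1, -0.2]
opening: 0.06
tray in rest [ 0.0057 -0.0008 -0.0005] rot err [-0.1381 -0.1257  0.0563] F in rest [-0.5412  0.0747  0.0128]
```

```bash
python3 -m inch '[0.001,0,0,0,0,0,0.04, 0,0,0,0,0,0,0.04]'; python3 st.py;python3 -m inch '[0.0005,0,-0.0025,0,0,0,0.04, 0,0,0,0,0,0,0.04]'; python3 st.py
```

```text
clock: 14.12
tool_pos: [0.4942, -0.3346, 0.2698]
orientation: [-0.5, 71.9, -4.6]
force: [-0.4, -0.0, -1.0]
opening: 0.0599
tray in rest [ 0.0059 -0.0008 -0.0003] rot err [-0.1438 -0.1493  0.0734] F in rest [-0.73   -0.0559 -0.8409]
clock: 14.38
tool_pos: [0.4926, -0.3346, 0.2693]
orientation: [-0.7, 71.7, -4.7]
force: [-1.7, -0.8, 1.1]
opening: 0.0599
tray in rest [ 0.0047 -0.0011 -0.0003] rot err [-0.1887 -0.2938  0.1027] F in rest [-1.2643 -0.9309  1.5183]
```

```bash
python3 -m inch '[0.0005,0,-0.0025,0,0.3,0,0.04, 0,0,0,0,0,0,0.04]'; python3 st.py;python3 -m inch '[0.0005,0,-0.0025,0,0,0,0.04, 0,0,0,0,0,0,0.04]'; python3 st.py
python3 - <<'E'
from h import *
from plant import ctrl
s=ctrl.snapshot("side");o,Rr=restframe((.5468,-.338,.09))
u,v=proj(s,o).astype(int); c=s["color"][v-50:v+40,u-60:u+60,::-1]
cv2.imwrite("pics/side6.png",cv2.resize(c,None,fx=6,fy=6,interpolation=2)); np.savez("side6.npz",**s)
E
```

```text
clock: 14.62
tool_pos: [0.4917, -0.3346, 0.2688]
orientation: [-0.8, 71.8, -4.9]
force: [0.2, -1.1, 1.6]
opening: 0.0598
tray in rest [ 0.0033 -0.0014 -0.0004] rot err [-0.2368 -0.1873  0.1195] F in rest [ 0.7789 -1.1003  1.4204]
clock: 14.88
tool_pos: [0.4909, -0.3345, 0.2689]
orientation: [-1.0, 71.6, -5.0]
force: [0.3, 0.2, 0.5]
opening: 0.0596
tray in rest [ 0.0034 -0.0014 -0.0002] rot err [-0.2776 -0.436   0.1486] F in rest [0.4631 0.1952 0.3975]
```

View pics/side6.png

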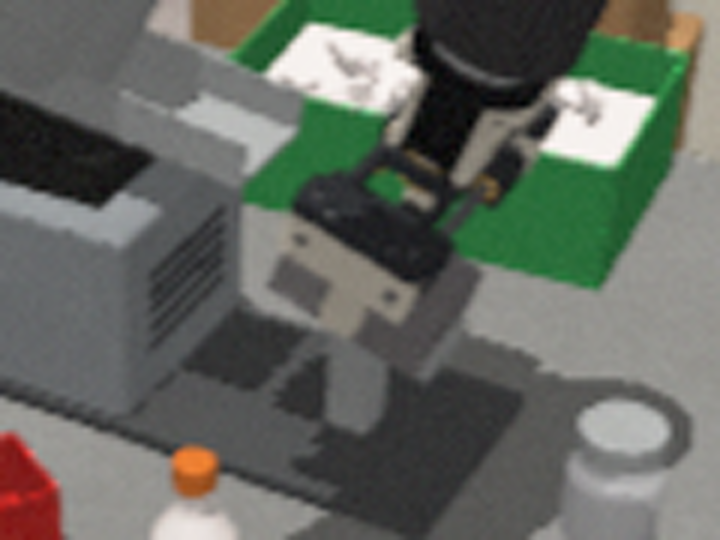

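The tray is seated over the plate at (370,310). I'll press towards the stop a little more to confirm contact.

```bash
python3 -m inch '[0.0005,0,-0.003,0,0.4,0,0.04, 0.0005,0,-0.003,0,0,0,0.04]'; python3 st.py;python3 -m inch '[0.0005,0,-0.004,0,0.3,0,0.04, 0,0,-0.003,0,0,0,0.04]'; python3 st.py
```

```text
clock: 15.18
tool_pos: [0.4899, -0.3341, 0.2688]
orientation: [-1.3, 71.3, -5.3]
force: [5.7, 3.8, 6.2]
opening: 0.0595
tray in rest [ 0.0033 -0.0015  0.    ] rot err [-0.389  -0.7111  0.1825] F in rest [7.0528 4.2045 4.2317]
clock: 15.42
tool_pos: [0.4884, -0.3336, 0.2689]
orientation: [-1.7, 70.8, -5.6]
force: [8.4, 1.3, -1.6]
opening: 0.06
tray in rest [ 0.0034 -0.0015  0.0007] rot err [-0.5097 -1.1676  0.2401] F in rest [ 7.4057  1.9052 -4.09  ]
```

The stop is felt at x force of about 7 N. I'll square the tool up again before releasing.

```bash
python3 - <<'E'
from h import *
o,Rr=restframe((.5468,-.338,.09))
plan(o+Rr@np.array([.0037,-.0013,.0284]),frame(-Rr[:,2],Rr[:,1]))
E
```

```text
sgn 1 shift(cur axes) [ 0.0009 -0.0015  0.0041] shift(target axes) [ 0.0008 -0.0015  0.0041] turn [0.24 1.17 0.51] tcp [ 0.4925 -0.3354  0.2694]
sgn -1 shift(cur axes) [ 0.0009 -0.0015  0.0041] shift(target axes) [ 0.0008  0.0015 -0.0041] turn [-179.75   -0.8     1.83] tcp [ 0.4925 -0.3354  0.2694]
```

```bash
python3 -m inch '[0.0005,-0.0008,0.002,0.1,0.6,0.25,0.04, 0.0004,-0.0007,0.002,0.1,0.6,0.25,0.04, 0,0,0,0,0,0,0.04]'; python3 st.py
```

```text
clock: 15.8
tool_pos: [0.4925, -0.3355, 0.2691]
orientation: [-0.0, 72.1, -4.1]
force: [1.1, 3.9, 4.6]
opening: 0.0598
tray in rest [ 0.0032 -0.0014 -0.0005] rot err [0.0146 0.1395 0.0576] F in rest [2.2428 3.9815 4.1269]
```

```bash
python3 -m inch '[0,0,0,0,0,0,0.064, 0,0,0,0,0,0,0.07, 0,0,0,0,0,0,0.076, 0,0,0,0,0,0,0.076]'; python3 st.py
python3 - <<'E'
from h import *
from plant import ctrl
s=ctrl.snapshot("side");o,Rr=restframe((.5468,-.338,.09))
overlay(s,o,[(o,Rr,*TR,(0,0,255))],"pics/ov7.png",half=(60,50),f=6)
u,v=proj(s,o).astype(int); c=s["color"][v-50:v+40,u-60:u+60,::-1]
cv2.imwrite("pics/side7.png",cv2.resize(c,None,fx=6,fy=6,interpolation=2)); np.savez("side7.npz",**s)
E
```

```text
clock: 16.3
tool_pos: [0.4903, -0.3354, 0.2671]
orientation: [0.3, 72.5, -3.8]
force: [0.3, 0.4, -0.5]
opening: 0.0754
tray in rest [-0.0006 -0.0011 -0.0017] rot err [ 0.0923  0.4738 -0.0315] F in rest [ 0.1209  0.4052 -0.5397]
```

View pics/ov7.png

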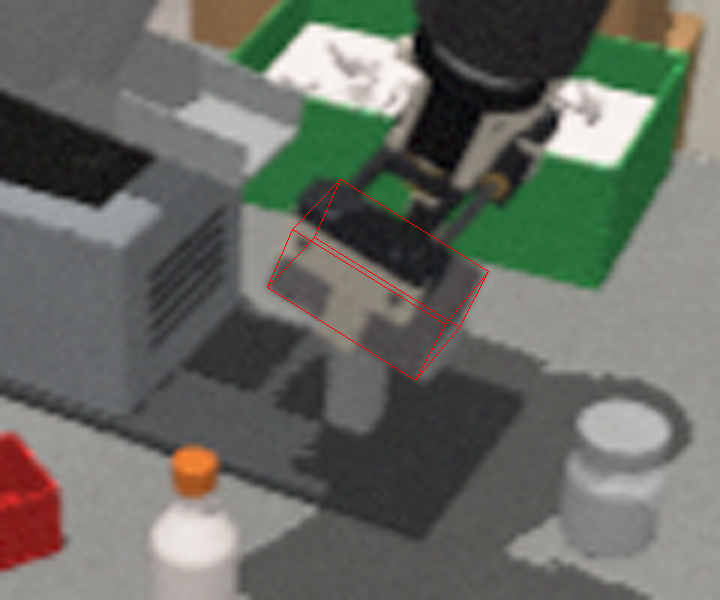

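Released; the tray matches the nominal home outline within about 1 pixel. Retreating straight out along the tool axis.

```bash
python3 -m inch '[-0.008,0,0,0,0,0,0.076, -0.01,0,0,0,0,0,0.076, -0.012,0,0,0,0,0,0.076, -0.012,0,0,0,0,0,0.076, -0.015,0,0,0,0,0,0.076, -0.02,0,0,0,0,0,0.076, -0.03,0,0,0,0,0,0.05, -0.03,0,0,0,0,0,0.05, -0.03,0,0,0,0,0,0.05]'
python3 - <<'E'
from h import *
from plant import ctrl
s=ctrl.snapshot("side");o,Rr=restframe((.5468,-.338,.09))
overlay(s,o,[(o,Rr,*TR,(0,0,255))],"pics/ov8.png",half=(60,50),f=6)
t=ctrl.snapshot("top");np.savez("side8.npz",**s);np.savez("top8.npz",**t)
u,v=proj(s,o).astype(int); c=s["color"][v-50:v+40,u-60:u+60,::-1]
cv2.imwrite("pics/side8.png",cv2.resize(c,None,fx=6,fy=6,interpolation=2))
E
```

```text
clock: 17.48
tool_pos: [0.4365, -0.3315, 0.4356]
orientation: [0.3, 72.5, -3.8]
force: [0.6, 0.1, 0.8]
opening: 0.0528
```

View pics/ov8.png

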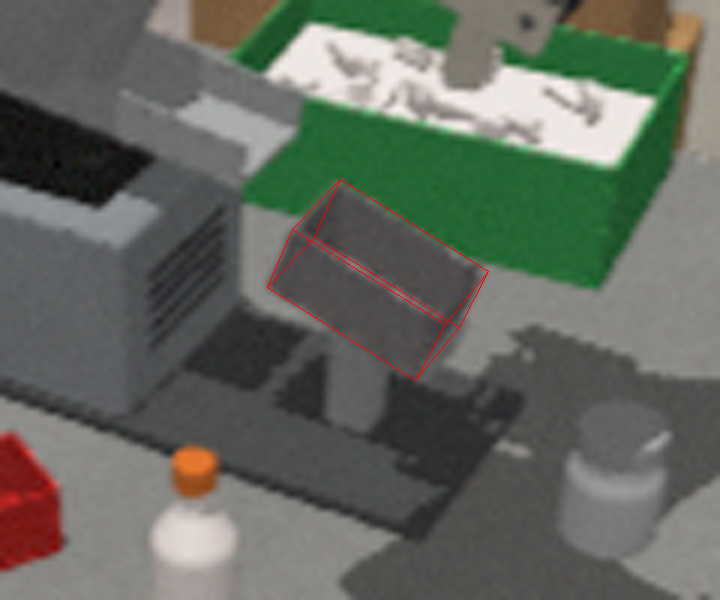

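View pics/side8.png

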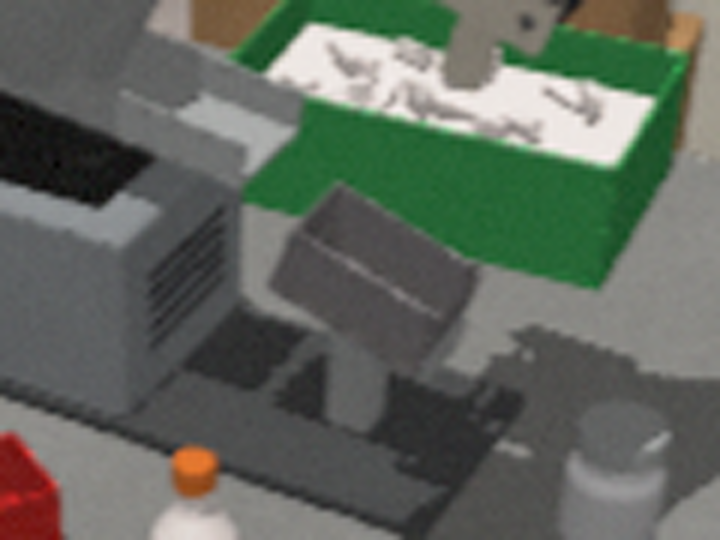

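Tray sits alone on the rest, upright, end faces at about (285,260) and (450,330). Quick numeric check from depth, plus the lever geometry.

```bash
python3 - <<'E'
from h import *
from scipy.optimize import least_squares
np.set_printoptions(precision=4,suppress=True)
s=load("side8.npz");o,Rr=restframe((.5465,-.3377,.09))
C=cloud(s).reshape(-1,3);q=(C-o)@Rr
q=q[(abs(q[:,0])<.07)&(abs(q[:,1])<.045)&(q[:,2]>.006)&(q[:,2]<.06)]
print(len(q),np.percentile(q,[1,99],axis=0))
def sdf(t):
    Rm=R.from_rotvec(t[3:]).as_matrix();p=(q-t[:3])@Rm
    def box(p,c,h):
        d=abs(p-c)-h;return np.linalg.norm(np.maximum(d,0),axis=1)+np.minimum(d.max(1),0)
    d=[box(p,[0,0,.0015],[.05,.03,.0015])]
    for sg in(1,-1):
        d+=[box(p,[sg*.0485,0,.0225],[.0015,.03,.0225]),box(p,[0,sg*.0285,.0225],[.05,.0015,.0225])]
    return np.min(np.abs(np.array(d)),axis=0)
r=least_squares(sdf,[.001]*3+[0]*3,loss="soft_l1",f_scale=.002)
print(r.x[:3],np.degrees(r.x[3:]),np.mean(r.fun))
# pointer & knob
for n in("side8.npz","top8.npz"):
    s=load(n);P=cloud(s);c=s["color"]
    a=np.radians(-9.85); ctr=np.array([.5483,.316]);Rc=np.array([[np.cos(a),-np.sin(a)],[np.sin(a),np.cos(a)]])
    l=(P[...,:2]-ctr)@Rc-[.045,0]; rr=np.hypot(l[...,0],l[...,1]);ang=np.arctan2(-l[...,1],-l[...,0]);ang=np.arctan2(-l[...,1],-l[...,0])
    # lever angle: 0 along -x, ccw -> tip to -y
    z=P[...,2]
    k=(z>.115)&(z<.15)&(rr>.06)&(rr<.11); print(n,"knob",k.sum(),np.degrees(ang[k].mean()),ang[k].mean(),rr[k].mean(),P[k].mean(0))
    g=c.astype(int).min(-1)
    m=(rr>.1)&(rr<.122)&(z>.08)&(z<.1)&(g>150)&(abs(ang)<1); print("ptr",m.sum(),ang[m].mean(),ang[m].std(),rr[m].mean(),P[m].mean(0))
    m=(rr>.03)&(rr<.08)&(z>.076)&(z<.1)&(g>150)&(abs(ang)<1);b=ang[m];print("strip/arm",np.histogram(b,20,range=(-1,1))[0])
    m=(z>.125)&(rr<.02);print('pivot cap',m.sum(), l[m].mean(0) if m.any() else 0)
E
```

```text
584 [[-0.0521 -0.0322  0.0062]
 [ 0.0521  0.0336  0.0455]]
[-0.0015  0.0006  0.0035] [-0.8588  4.3374  0.5883] 0.0008988858555233252
side8.npz knob 127 5.49517980411503 0.09590898057090431 0.08900990966554777 [0.5486 0.3276 0.1281]
ptr 51 -0.1057929665274616 0.14102958030873322 0.11113053589263569 [0.4868 0.3387 0.0876]
strip/arm [ 0  3 21 29  6  0  0  0 30 10  0  0  0  0  0  0  0  0  0  0]
pivot cap 0 0
top8.npz knob 87 19.956191803579113 0.34830125313196103 0.08396635088676571 [0.556  0.3054 0.1294]
ptr 31 -0.09688417423357316 0.03497491940028118 0.11298259954734968 [0.4838 0.3383 0.0898]
strip/arm [ 0  0 10 26 11  1  0  0 16 17  0  0  0  0  0  0  0  0  0  0]
pivot cap 0 0
```

```bash
python3 - <<'E'
from h import *
s=load("side8.npz");o,Rr=restframe((.5465,-.3377,.09))
t=np.array([-.0015,.0006,.0035]);Rf=Rr@R.from_rotvec(np.radians([-.86,4.34,.59])).as_matrix()
overlay(s,o,[(o,Rr,*PL,(0,255,255))],"pics/a.png",half=(32,24),f=12)
overlay(s,o+Rr@t,[(o+Rr@t,Rf,*TR,(0,0,255))],"pics/b.png",half=(32,24),f=12)
s0=load("side0.npz")
overlay(s0,o,[(o,Rr,*PL,(0,255,255))],"pics/c.png",half=(32,24),f=12)
cv2.imwrite("pics/abc.png",cv2.resize(np.vstack([np.hstack([cv2.imread("pics/a.png"),cv2.imread("pics/b.png")]),np.hstack([cv2.imread("pics/c.png"),cv2.imread("pics/c.png")*0])]),(800,600)))
E
```

```text
(no output)
```

View pics/abc.png

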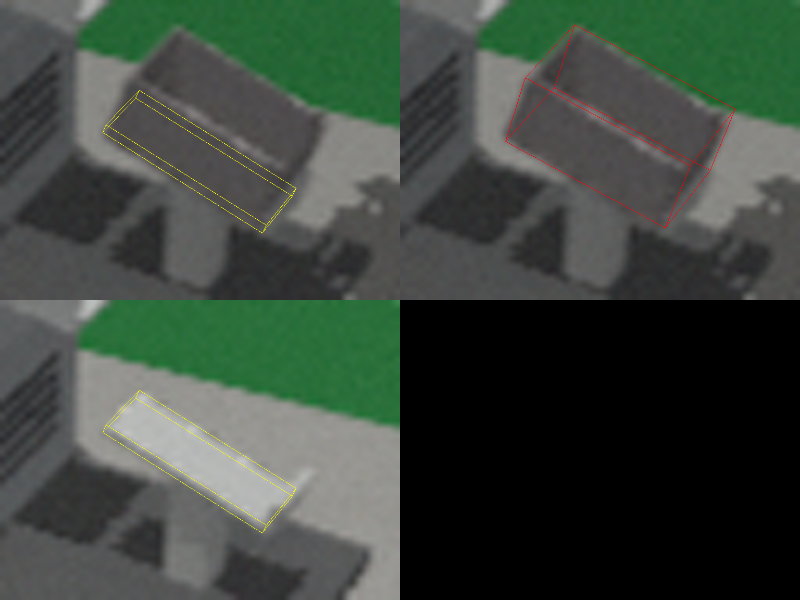

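The edge slopes suggest the tray lies parallel to the plate, but the depth fit says 4° off. I'll clear the arm and check with the top camera, which sees the tray floor.

```bash
python3 -m inch '[0,0,-0.02,0,8.8,0,0.05, 0,0,-0.02,0,8.8,0,0.05, 0,0,0,-10.6,0,0,0.05, 0,0,0,-10.6,0,0,0.05, 0,0,0,-10.6,0,0,0.05, 0,0,0,-10.6,0,0,0.05, 0,0,0,-10.6,0,0,0.05, 0,0,0,-10.6,0,0,0.05, 0,0,0,-10.6,0,0,0.05, 0,0,0,-10.6,0,0,0.05]'; python3 - <<'E'
from h import *
plan([.50,.10,.26],down(60))
E
```

```text
clock: 18.82
tool_pos: [0.3932, -0.3282, 0.4331]
orientation: [119.3, 89.8, -158.7]
force: [0.4, -0.3, 0.1]
opening: 0.0503
sgn 1 shift(cur axes) [ 0.0132 -0.0462  0.4389] shift(target axes) [ 0.0141  0.4242 -0.1215] turn [ 1.12e+02 -2.40e-01 -2.00e-02] tcp [0.5   0.1   0.419]
sgn -1 shift(cur axes) [ 0.0132 -0.0462  0.4389] shift(target axes) [ 0.0141 -0.4242  0.1215] turn [-6.8e+01  2.0e-02 -2.1e-01] tcp [0.5   0.1   0.419]
```

```bash
python3 -m inch '[0,-0.005,0.048,0,0,0,0.05, 0,-0.005,0.048,0,0,0,0.05, 0,-0.005,0.048,0,0,0,0.05, 0,-0.005,0.048,0,0,0,0.05, 0,-0.005,0.048,0,0,0,0.05, 0,-0.005,0.048,0,0,0,0.05, 0,-0.005,0.048,0,0,0,0.05, 0,-0.005,0.048,0,0,0,0.05, 0,-0.005,0.048,0,0,0,0.05, 0,0,0,-10.6,0,0,0.05, 0,0,0,-10.6,0,0,0.05, 0,0,0,-10.6,0,0,0.05, 0,0,0,-10.6,0,0,0.05, 0,0,0,-10.6,0,0,0.05, 0,0,0,-10.6,0,0,0.05]'; python3 - <<'E'
from h import *
from plant import ctrl
s=ctrl.snapshot("top");np.savez("top9.npz",**s);cv2.imwrite("pics/top9.png",s["color"][:,:,::-1])
t=ctrl.snapshot("side");np.savez("side9.npz",**t)
np.set_printoptions(precision=4,suppress=True)
o,Rr=restframe((.5465,-.3385,.09))
C=cloud(s).reshape(-1,3);q=(C-o)@Rr
f=q[(abs(q[:,0])<.043)&(abs(q[:,1])<.022)&(abs(q[:,2])<.02)]
A=np.c_[f[:,:2],np.ones(len(f))];k,*_=np.linalg.lstsq(A,f[:,2],rcond=None);r=f[:,2]-A@k;f=f[abs(r)<.003];A=np.c_[f[:,:2],np.ones(len(f))];k,*_=np.linalg.lstsq(A,f[:,2],rcond=None)
print("floor plane in rest: slopes,height",k,len(f))
m=q[(abs(q[:,0])<.07)&(abs(q[:,1])<.045)&(q[:,2]>.03)&(q[:,2]<.06)]
print(len(m),cv2.minAreaRect((m[:,:2]*1000).astype(np.float32)))
A=np.c_[m[:,:2],np.ones(len(m))];m2=m[m[:,2]>.038];A=np.c_[m2[:,:2],np.ones(len(m2))];print("rim",np.linalg.lstsq(A,m2[:,2],rcond=None)[0])
overlay(s,o,[(o,Rr,*TR,(0,0,255))],"pics/ov9.png",half=(40,40),f=7)
E
```

```text
clock: 20.7
tool_pos: [0.4955, 0.1064, 0.4357]
orientation: [49.2, 89.9, -164.3]
force: [1.1, 0.6, -0.0]
opening: 0.05
floor plane in rest: slopes,height [ 0.003  -0.0043  0.003 ] 364
278 ((2.303882598876953, -1.1012859344482422), (100.74994659423828, 61.1218376159668), 0.3699384033679962)
rim [0.0033 0.0024 0.0438]
```

View pics/ov9.png

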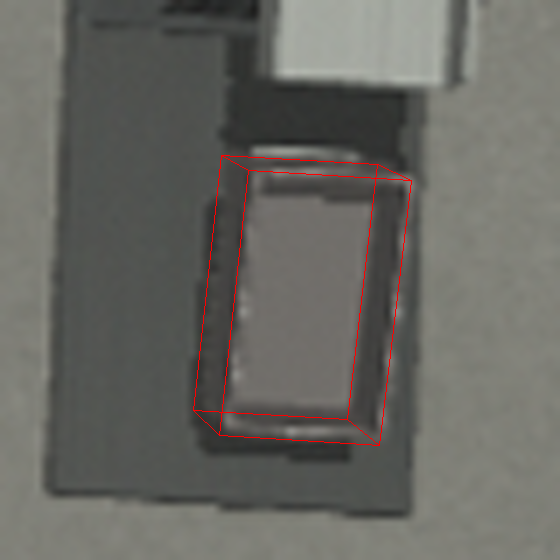

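View pics/top9.png

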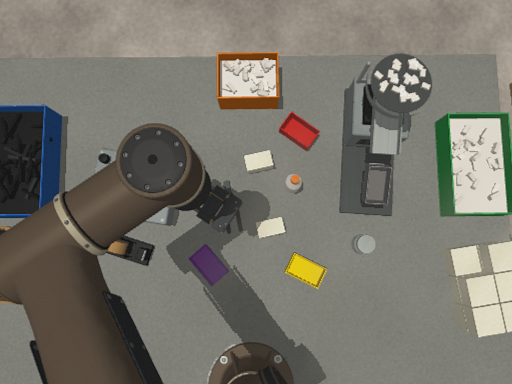

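The top view confirms the tray: floor slope within 0.003 rad of the plate, x ≈ +2 mm, y ≈ −1 mm, yaw 0.4°. The 4° fit came from bad side-depth pixels. Now the lever.

```bash
python3 - <<'E'
from h import *
plan([.5335,.370,.26],down(60))
E
```

```text
sgn 1 shift(cur axes) [ 0.0166 -0.2404  0.1146] shift(target axes) [ 0.0167  0.2472 -0.0989] turn [ 1.7632e+02 -6.0000e-02 -6.0000e-02] tcp [0.5335 0.37   0.419 ]
sgn -1 shift(cur axes) [ 0.0166 -0.2404  0.1146] shift(target axes) [ 0.0167 -0.2472  0.0989] turn [-3.68  0.04 -0.04] tcp [0.5335 0.37   0.419 ]
```

```bash
python3 -m inch '[0,-0.03,0.0143,-0.5,0,0,0.05, 0,-0.03,0.0143,-0.5,0,0,0.05, 0,-0.03,0.0143,-0.5,0,0,0.05, 0,-0.03,0.0143,-0.5,0,0,0.05, 0,-0.03,0.0143,-0.5,0,0,0.05, 0,-0.03,0.0143,-0.5,0,0,0.05, 0,-0.03,0.0143,-0.5,0,0,0.05, 0,-0.03,0.0143,-0.2,0,0,0.05, 0,0,0,0,0,0,0.05]'; python3 - <<'E'
from h import *
from plant import ctrl
plan([.5335,.370,.20],down(60))
print(ctrl.get_obs()["joint_pos"])
E
```

```text
clock: 21.92
tool_pos: [0.5301, 0.3769, 0.4365]
orientation: [64.8, 89.9, -147.9]
force: [-0.6, -0.1, -1.0]
opening: 0.0496
sgn 1 shift(cur axes) [ 0.0775  0.0039 -0.0066] shift(target axes) [ 0.0775 -0.0043  0.0064] turn [ 1.7729e+02 -9.0000e-02 -4.0000e-02] tcp [0.5335 0.37   0.359 ]
sgn -1 shift(cur axes) [ 0.0775  0.0039 -0.0066] shift(target axes) [ 0.0775  0.0043 -0.0064] turn [-2.71  0.03 -0.06] tcp [0.5335 0.37   0.359 ]
[ 5.25558029e+01  1.72845064e+01  1.37020758e-01 -2.29005339e-02
 -7.29113098e+01  4.73635031e+00]
```

```bash
python3 -m inch '[0.02,0.002,-0.0033,-1,0,0,0.05, 0.02,0.002,-0.0033,-1,0,0,0.05, 0.02,0,0,0,0,0,0.05, 0.015,0,0,0,0,0,0.05, 0,0,0,0,0,0,0.05]'; python3 - <<'E'
from h import *
from plant import ctrl
plan([.5335,.370,.123],down(60))
s=ctrl.snapshot("side");u,v=proj(s,[.533,.37,.12]).astype(int)
c=s["color"][v-55:v+45,u-60:u+60,::-1];cv2.imwrite("pics/side10.png",cv2.resize(c,None,fx=5,fy=5,interpolation=2))
E
```

```text
clock: 22.55
tool_pos: [0.5332, 0.3672, 0.3603]
orientation: [72.6, 89.9, -139.0]
force: [0.1, 0.6, 0.5]
opening: 0.0501
sgn 1 shift(cur axes) [ 0.0783 -0.0026  0.0011] shift(target axes) [ 0.0783  0.0026 -0.0011] turn [ 1.7836e+02 -1.0000e-01 -3.0000e-02] tcp [0.5335 0.37   0.282 ]
sgn -1 shift(cur axes) [ 0.0783 -0.0026  0.0011] shift(target axes) [ 0.0783 -0.0026  0.0011] turn [-1.64  0.02 -0.06] tcp [0.5335 0.37   0.282 ]
```

View pics/side10.png

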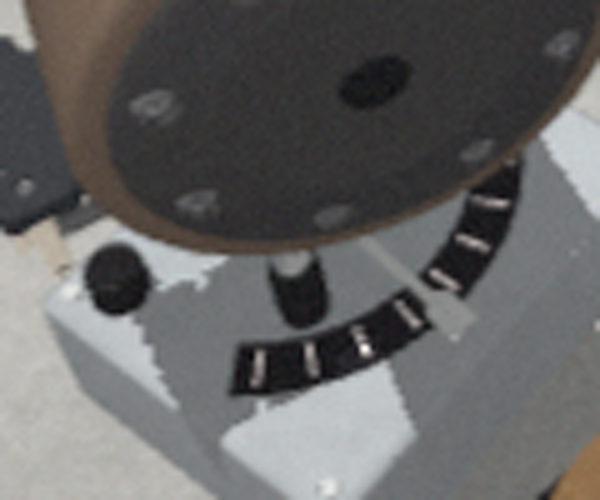

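The wrist hides the gripper here, but the knob (300,290) and pointer (450,310) are visible and unmoved. I'll descend by the measured pose.

```bash
python3 -m inch '[0.015,-0.0013,0.0005,-0.8,0,0,0.05, 0.015,-0.0013,0.0005,-0.8,0,0,0.05, 0.015,0,0,0,0,0,0.05, 0,0,0,0,0,0,0.05]'; python3 - <<'E'
from h import *
plan([.5335,.370,.123],down(60))
E
```

```text
clock: 23.1
tool_pos: [0.534, 0.3706, 0.3142]
orientation: [-104.2, 89.9, 45.8]
force: [-0.4, 0.2, 0.6]
opening: 0.05
sgn 1 shift(cur axes) [0.0322 0.0008 0.0002] shift(target axes) [ 0.0322 -0.0008 -0.0002] turn [-1.7995e+02 -1.5000e-01 -4.0000e-02] tcp [0.5335 0.37   0.282 ]
sgn -1 shift(cur axes) [0.0322 0.0008 0.0002] shift(target axes) [0.0322 0.0008 0.0002] turn [ 0.05 -0.02  0.1 ] tcp [0.5335 0.37   0.282 ]
```

```bash
python3 -m inch '[0.01,0.0003,0,0,0,0,0.05, 0.01,0.0003,0,0,0,0,0.05, 0.008,0,0,0,0,0,0.05, 0.003,0,0,0,0,0,0.05, 0,0,0,0,0,0,0.05]'; python3 - <<'E'
from h import *
plan([.5335,.370,.123],down(60))
E
```

```text
clock: 23.72
tool_pos: [0.534, 0.3703, 0.2814]
orientation: [-110.2, 89.9, 39.8]
force: [-0.4, 0.6, -0.4]
opening: 0.0499
sgn 1 shift(cur axes) [-0.0006  0.0005  0.0003] shift(target axes) [-0.0006 -0.0005 -0.0003] turn [-1.7995e+02 -2.0000e-01 -7.0000e-02] tcp [0.5335 0.37   0.282 ]
sgn -1 shift(cur axes) [-0.0006  0.0005  0.0003] shift(target axes) [-0.0006  0.0005  0.0003] turn [ 0.05 -0.05  0.13] tcp [0.5335 0.37   0.282 ]
```

```bash
python3 -m inch '[0,0,0,0,0,0,0.04, 0,0,0,0,0,0,0.03, 0,0,0,0,0,0,0.02, 0,0,0,0,0,0,0.015, 0,0,0,0,0,0,0.015]'; python3 - <<'E'
from h import *
from plant import ctrl
ob=ctrl.get_obs();R0=R.from_euler("xyz",ob["orientation"],degrees=True).as_matrix();g=ob["tool_pos"]+.159*R0[:,0];print(g)
pv=np.array([.5926,.3083]);v=g[:2]-pv;print(np.linalg.norm(v),np.arctan2(v[1],v[0])-np.radians(170.15))
for a in(-.37,-.1):
    b=a+np.radians(170.15);t=np.r_[pv+.085*np.array([np.cos(b),np.sin(b)]),.123];print(a,t);plan(t,down(60))
E
```

```text
clock: 24.35
tool_pos: [0.5342, 0.3705, 0.2823]
orientation: [-107.0, 89.8, 43.1]
force: [1.1, 0.2, -1.2]
opening: 0.0211
[0.53467522 0.37095614 0.1233348 ]
0.08532919882608381 -0.6527011330291161
-0.37 [0.51977858 0.35214109 0.123     ]
sgn 1 shift(cur axes) [0.0002 0.0231 0.0033] shift(target axes) [ 0.0003 -0.0231 -0.0033] turn [-1.7994e+02 -3.5000e-01 -1.1000e-01] tcp [0.5198 0.3521 0.282 ]
sgn -1 shift(cur axes) [0.0002 0.0231 0.0033] shift(target axes) [0.0003 0.0231 0.0033] turn [ 0.06 -0.07  0.22] tcp [0.5198 0.3521 0.282 ]
-0.1 [0.51072304 0.331129   0.123     ]
sgn 1 shift(cur axes) [0.0002 0.0458 0.0007] shift(target axes) [ 0.0003 -0.0458 -0.0006] turn [-1.7994e+02 -3.5000e-01 -1.1000e-01] tcp [0.5107 0.3311 0.282 ]
sgn -1 shift(cur axes) [0.0002 0.0458 0.0007] shift(target axes) [0.0003 0.0458 0.0006] turn [ 0.06 -0.07  0.22] tcp [0.5107 0.3311 0.282 ]
```

Knob gripped (opening 21 mm, r = 85.3 mm, angle −0.65). Swinging to halfway.

```bash
cat > lv.py <<'E'
from h import *
from plant import ctrl
ob=ctrl.get_obs();R0=R.from_euler("xyz",ob["orientation"],degrees=True).as_matrix();g=ob["tool_pos"]+.159*R0[:,0]
pv=np.array([.5926,.3083]);v=g[:2]-pv;print(g,np.linalg.norm(v),"angle",np.arctan2(v[1],v[0])-np.radians(170.15))
b=-.1+np.radians(170.15);t=np.r_[pv+.085*np.array([np.cos(b),np.sin(b)]),.123];plan(t,down(60))
E
python3 -m inch '[0,0.0058,0.0009,0,0,0,0.015, 0,0.0058,0.0009,0,0,0,0.015, 0,0.0058,0.0008,0,0,0,0.015, 0,0.0058,0.0008,0,0,0,0.015, 0,0,0,0,0,0,0.015]'; python3 lv.py
```

```text
clock: 24.98
tool_pos: [0.5208, 0.3576, 0.2822]
orientation: [-97.9, 88.9, 52.5]
force: [2.0, -0.4, -2.2]
opening: 0.0214
[0.522668   0.36005466 0.12323487] 0.08700017143449826 angle -0.4652014548834167
sgn 1 shift(cur axes) [-0.0003  0.028  -0.0043] shift(target axes) [ 0.0002 -0.028   0.0045] turn [-179.59   -1.73   -0.23] tcp [0.5107 0.3311 0.282 ]
sgn -1 shift(cur axes) [-0.0003  0.028  -0.0043] shift(target axes) [ 0.0002  0.028  -0.0045] turn [ 0.4  -0.15  1.1 ] tcp [0.5107 0.3311 0.282 ]
```

```bash
python3 -m inch '[0,0.006,-0.0006,0,0,0.3,0.015, 0,0.006,-0.0008,0,0,0.3,0.015, 0,0.006,-0.001,0,0,0.3,0.015, 0,0.005,-0.001,0,0,0.2,0.015, 0,0,0,0,0,0,0.015]'; python3 lv.py
```

```text
clock: 25.6
tool_pos: [0.5112, 0.3439, 0.2823]
orientation: [-86.4, 89.1, 64.3]
force: [4.2, 0.3, -4.8]
opening: 0.0212
[0.51228226 0.34622784 0.12334995] 0.08882263747556805 angle -0.26926468031347994
sgn 1 shift(cur axes) [ 0.0001  0.0114 -0.0059] shift(target axes) [ 0.0003 -0.0113  0.006 ] turn [-1.7925e+02 -1.4600e+00  1.0000e-01] tcp [0.5107 0.3311 0.282 ]
sgn -1 shift(cur axes) [ 0.0001  0.0114 -0.0059] shift(target axes) [ 0.0003  0.0113 -0.006 ] turn [0.74 0.06 0.93] tcp [0.5107 0.3311 0.282 ]
```

```bash
python3 -m inch '[0,0.004,-0.003,0.2,0,0.3,0.015, 0,0.004,-0.0025,0.2,0,0.3,0.015, 0,0.003,-0.001,0.2,0,0.2,0.015, 0,0,0,0,0,0,0.015]'; python3 lv.py
```

```text
clock: 26.1
tool_pos: [0.5096, 0.3357, 0.2824]
orientation: [-59.8, 89.3, 90.5]
force: [3.7, 0.8, -3.2]
opening: 0.021
[0.50957634 0.33759656 0.12343759] 0.08804099717389412 angle -0.1673143610277288
sgn 1 shift(cur axes) [ 0.0004  0.0034 -0.0033] shift(target axes) [ 0.0004 -0.0034  0.0033] turn [-179.76   -0.91    0.53] tcp [0.5107 0.3311 0.282 ]
sgn -1 shift(cur axes) [ 0.0004  0.0034 -0.0033] shift(target axes) [ 0.0004  0.0034 -0.0033] turn [0.24 0.34 0.58] tcp [0.5107 0.3311 0.282 ]
```

```bash
python3 -m inch '[0,0.003,-0.002,0.1,0.1,0.3,0.015, 0,0.003,-0.001,0.1,0.1,0.2,0.015, 0,0,0,0,0,0,0.015]'; python3 lv.py; python3 - <<'E'
from h import *
from plant import ctrl
s=ctrl.snapshot("side");u,v=proj(s,[.53,.34,.1]).astype(int)
c=s["color"][v-55:v+45,u-60:u+60,::-1];cv2.imwrite("pics/side11.png",cv2.resize(c,None,fx=5,fy=5,interpolation=2))
E
```

```text
clock: 26.48
tool_pos: [0.5084, 0.3315, 0.2825]
orientation: [-51.0, 89.5, 99.1]
force: [3.0, 1.9, -4.4]
opening: 0.021
[0.50822663 0.33272317 0.12351474] 0.08783710814341672 angle -0.10984929825809964
sgn 1 shift(cur axes) [ 0.0005 -0.0008 -0.0022] shift(target axes) [0.0005 0.0008 0.0022] turn [-179.91   -0.55    0.45] tcp [0.5107 0.3311 0.282 ]
sgn -1 shift(cur axes) [ 0.0005 -0.0008 -0.0022] shift(target axes) [ 0.0005 -0.0008 -0.0022] turn [0.09 0.28 0.35] tcp [0.5107 0.3311 0.282 ]
```

View pics/side11.png

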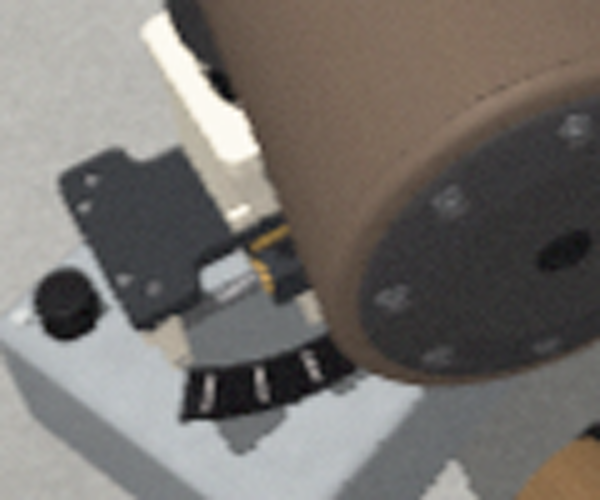

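The gripper is occluded by the wrist; kinematics put the knob at about −0.10. Releasing and lifting to check.

```bash
python3 -m inch '[0,0,0,0,0,0,0.03, 0,0,0,0,0,0,0.04, 0,0,0,0,0,0,0.05, 0,0,0,0,0,0,0.05, -0.01,0,0,0,0,0,0.05, -0.015,0,0,0,0,0,0.05, -0.02,0,0,0,0,0,0.05, -0.025,0,0,0,0,0,0.05, -0.03,0,0,0,0,0,0.05, -0.03,0,0,0,0,0,0.05, -0.03,0,0,0,0,0,0.05]'; python3 - <<'E'
from h import *
plan([.46,.06,.30],down(60))
E
```

```text
clock: 27.9
tool_pos: [0.5086, 0.328, 0.4528]
orientation: [-44.2, 89.7, 105.8]
force: [0.3, 0.6, -0.4]
opening: 0.0502
sgn 1 shift(cur axes) [-0.0075  0.2562 -0.0921] shift(target axes) [-0.0062 -0.2563  0.0919] turn [179.95   0.34  -0.35] tcp [0.46  0.06  0.459]
sgn -1 shift(cur axes) [-0.0075  0.2562 -0.0921] shift(target axes) [-0.0062  0.2563 -0.0919] turn [-0.05  0.22  0.21] tcp [0.46  0.06  0.459]
```

```bash
python3 -m inch '[-0.002,0.043,-0.0155,0,0,0,0.05, -0.002,0.043,-0.0155,0,0,0,0.05, 0,0.043,-0.0155,0,0,0,0.05, 0,0.043,-0.0155,0,0,0,0.05, 0,0.043,-0.0155,0,0,0,0.05, 0,0.043,-0.0155,0,0,0,0.05, 0,0.043,-0.0155,0,0,0,0.05, 0,0.043,-0.0155,0,0,0,0.05, 0,0.043,-0.0155,0,0,0,0.05, 0,0,0,0,0,0,0.05]'; python3 - <<'E'
from h import *
from plant import ctrl
for n in("top","side"):
    s=ctrl.snapshot(n);np.savez(n+"12.npz",**s);cv2.imwrite(f"pics/{n}12.png",s["color"][:,:,::-1])
    u,v=proj(s,[.55,.32,.09]).astype(int);c=s["color"][max(v-50,0):v+55,max(u-60,0):u+60,::-1];cv2.imwrite(f"pics/c{n}12.png",cv2.resize(c,None,fx=5,fy=5,interpolation=2))
E
```

```text
clock: 29.15
tool_pos: [0.4307, -0.0898, 0.469]
orientation: [-112.5, 88.6, 37.6]
force: [-0.2, 0.8, -0.1]
opening: 0.0497
```

View pics/ctop12.png

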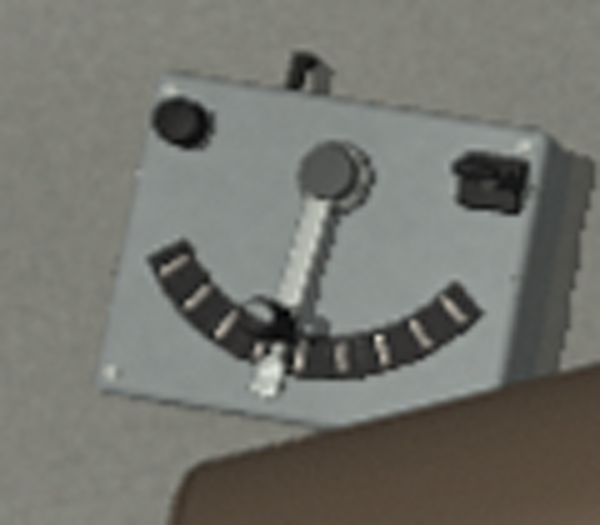

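View pics/cside12.png

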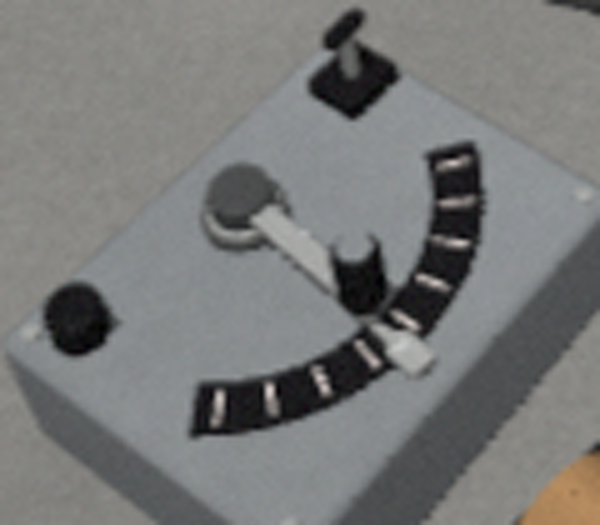

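View pics/top12.png

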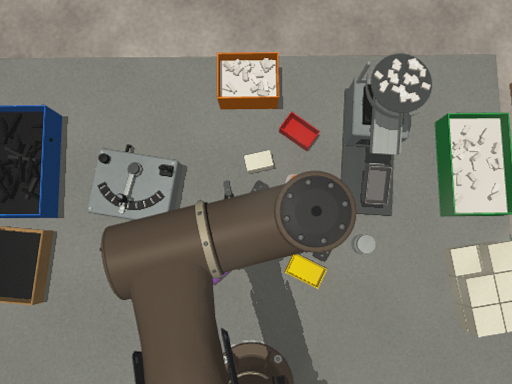

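The arm points down onto the arrow block: top crop knob (270,318), arrow (265,375). Numeric check of both angles and the bystanders next.

```bash
python3 - <<'E'
from h import *
np.set_printoptions(precision=4,suppress=True)
pv=np.array([.5926,.3083])
def ang(v): return np.arctan2(v[1],v[0])-np.radians(170.15)
for cam in("top","side"):
  for n in("0","12"):
    s=load(f"{cam}{n}.npz");P=cloud(s);c=s["color"].astype(int);z=P[...,2]
    d=P[...,:2]-pv;r=np.hypot(d[...,0],d[...,1]);a=np.arctan2(d[...,1],d[...,0])-np.radians(170.15)
    k=(z>.128)&(z<.145)&(r>.06)&(r<.11)&(np.abs(a)<1.0)
    kp=P[k][:,:2];
    b=(r>.101)&(r<.125)&(z>.082)&(c.min(-1)>150)&(abs(a+.1)<.12)
    m=(r>.03)&(r<.068)&(z>.092)&(z<.102)&(c.min(-1)>110)&(abs(a)<1)
    print(cam,n,"knob",k.sum(),kp.mean(0) if k.any() else 0,ang(kp.mean(0)-pv) if k.any() else 0,"| arrow",b.sum(),P[b].mean(0)[:2],ang(P[b].mean(0)[:2]-pv),"| arm",m.sum(),a[m].mean(),np.median(a[m]))
# joint independent: circle of pivot hub in side/top
s=load("top12.npz");P=cloud(s);d=np.hypot(P[...,0]-.5926,P[...,1]-.3083);m=(d<.022)&(P[...,2]>.098);print("hub",P[m].mean(0),m.sum(), cv2.minEnclosingCircle((P[m][:,:2]*1000).astype(np.float32)))
# change between side0 and side12
A=load("side0.npz")["color"].astype(int);B=load("side12.npz")["color"].astype(int)
cv2.imwrite("pics/diff.png",np.abs(A-B).max(-1).clip(0,255).astype(np.uint8)); cv2.imwrite("pics/side12f.png",load("side12.npz")["color"][:,:,::-1])
E
```

```text
top 0 knob 34 [0.5344 0.3663] -0.6121027319177959 | arrow 29 [0.4838 0.3381] -0.0949559830112503 | arm 65 -0.6304087422341903 -0.6362581865988206
top 12 knob 31 [0.5097 0.3272] -0.05160118995737761 | arrow 31 [0.4835 0.3393] -0.10482748478377424 | arm 67 -0.07170401904021358 -0.07308641871223154
side 0 knob 53 [0.5308 0.3757] -0.6572051015426843 | arrow 52 [0.4834 0.3411] -0.12003183621627223 | arm 71 -0.6772754735212482 -0.6809108233833476
side 12 knob 47 [0.5068 0.3368] -0.14832675908777837 | arrow 46 [0.4838 0.3412] -0.12180296403802826 | arm 74 -0.14280779165265123 -0.14408492078938706
hub [0.5909 0.3077 0.1016] 101 ((589.5488891601562, 309.28094482421875), 17.890291213989258)
```

View pics/side12.png

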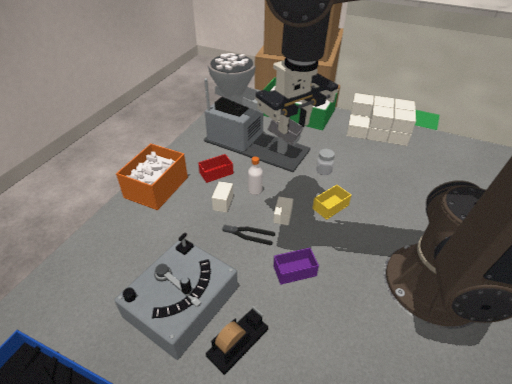

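View pics/diff.png

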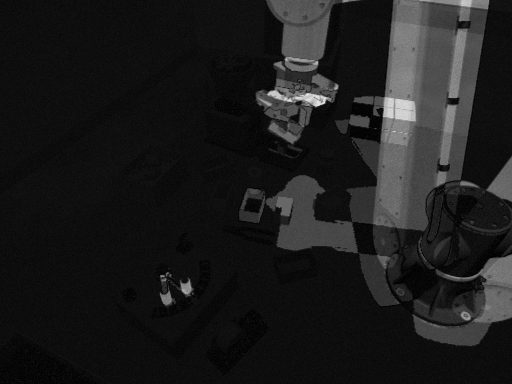

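```bash
python3 - <<'E'
from h import *
def rayplane(s,u,v,z):
    K=s["K"];Rm=R.from_euler("xyz",s["attitude"],degrees=True).as_matrix()
    d=np.stack([(u-K[0,2])/K[0,0],-(v-K[1,2])/K[1,1],-np.ones_like(u)],-1)@Rm.T
    return (s["position"]+d*((z-s["position"][2])/d[...,2])[...,None])[...,:2]
for cam,ctr,yaw in(("top",[.5484,.3144],-9.91),("side",[.5482,.3179],-9.71)):
    s=load(f"{cam}12.npz");c=s["color"].astype(int).min(-1);v,u=np.mgrid[:384,:512].astype(float)
    y=np.radians(yaw);pv=np.array(ctr)+.045*np.array([np.cos(y),np.sin(y)])
    def pol(z):
        d=rayplane(s,u,v,z)-pv;a=np.arctan2(d[...,1],d[...,0])-np.pi-y;a=(a+np.pi)%(2*np.pi)-np.pi
        return np.hypot(d[...,0],d[...,1]),a
    r,a=pol(.097);m=(r>.028)&(r<.066)&(abs(a)<.35)&(c>(145 if cam=="top" else 150))
    r2,a2=pol(.088);b=(r2>.103)&(r2<.118)&(abs(a2)<.25)&(c>165)
    w=(c-130).clip(0)
    print(cam,"arm",m.sum(),a[m].mean(),a[m].std(),[round(a[m&(r>lo)&(r<=lo+.0095)].mean(),3) for lo in(.028,.0375,.047,.0565)],"arrow",b.sum(),a2[b].mean(),a2[b].std())
E
```

```text
top arm 60 -0.1190582367191191 0.0754487177773787 [np.float64(-0.125), np.float64(-0.127), np.float64(-0.111), np.float64(-0.113)] arrow 19 -0.11406145112291134 0.023785164229623054
side arm 61 -0.08089758599396375 0.07975982811590335 [np.float64(-0.067), np.float64(-0.065), np.float64(-0.092), np.float64(-0.123)] arrow 25 -0.09969922127025269 0.0353090387958493
```

Lever and pointer agree within 0.02 rad in both cameras, and the difference image shows no bystander displaced. The arm is clear and idle, so I'm handing in.

```bash
python3 - <<'E'
from plant import ctrl
o=ctrl.get_obs();print(o["clock"],o["force"],abs(o["qvel"]).max())
print(ctrl.close_job())
E
```

```text
29.25 [-0.00154376  0.20306112  0.70219655] 1.7878908594384915
the job is handed in; nothing more can be done
None
```

I set the grey tray on the sloped rest, pushed it against the stop until I felt contact (about 7 N), squared it up and let go. I then gripped the lever knob, swung it round to the pointer and released it. The job was handed in at 29.3 s with the arm clear of everything; no verdict is reported.

Last checks:
- **Tray:** the top camera showed it flat on the plate (within 0.003 rad), about +2 mm along the slope, −1 mm sideways and 0.4° off in direction. These were measured before the lever was moved; a later top view showed the tray still in place.
- **Tray, disagreeing check:** a fit to the side camera's depth gave about 4° of tilt. I set it aside because the edges in the picture and the tray floor seen from above did not support it.
- **Lever against pointer:** the final picture-based check put them within about 0.005 rad (top) and 0.02 rad (side). A rougher depth check gave +0.04 and −0.025 rad, also inside the 0.08 limit.
- **Other things:** before-and-after side pictures showed no movement of the pointer, the toggle or the other things on the bench.

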